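# Turn the catch tray round and sweep the scrap into it

## Robot

A 6-joint arm with a two-finger parallel gripper is mounted at the origin on a cart in front of the work surface, level with it; the furniture and walls round the work are solid. World frame = base frame: x ahead of the robot, y to its left, z up, the work surface at z = 0. Lengths are in mm, angles in rad, forces in N, time in s.
With the tool pointing down it reaches from about 275 to 825 mm from the base axis. Payload 4.9 kg.
Tool frame: the origin (TCP) lies at the very end of the fingers, on their centre line; the grasp point (between the pads) lies env.grasp_offset behind it (env.grasp_offset is the distance from the TCP to the grasp point, in mm); z points along the fingers, y is the direction in which the jaws open and shut (so a half turn about z gives the same grasp; the last joint's range is limited). The gripper opens to 85 mm and grips with 20 to 120 N. Pads are 22 mm wide; open, the fingers measure 114 mm over their backs; the gripper's body (76 mm by 85 mm) begins 54 mm behind the grasp point. The pads swing forward as they close: fully open they stand 13 mm farther back than shut.
Start: joints at [-1.309, 0.326, -0.193, 1.052, 0, 1.437], TCP at [212.064, -507.491, 231.281] pointing down, gripper open.
Joint ranges: [-2.65, 2.65], [-0.97, 1.79], [-1.3, 1.35], [-1.93, 2.1], [-1.47, 1.37], [-3.14, 3.14]. Speed limits (rad/s): [2.57, 2.57, 3.14, 3.14, 3.14, 3.14].

## Interface

Orientations are given as a rotation vector (axis times angle).
In Python, from bench import env, viewer, finish_job gives the robot as it stands.
- The arm moves only by the tool play_rows, never from a script. Its arguments are lists of equal length, an entry for each row: "dp": the shift along the tool's x, y, z in mm, a list of three; "turn": the turn about the tool's z in rad; "hand": the closure, from 0 (fully open) to 1 (shut). A call has 1 to 12 rows; each row is the pose to reach, as a shift and turn from the pose commanded when the call began, along the tool's axes at that moment; what a row does not reach only later rows make up. A row lasts 1/12 s, in which the tool goes at most 41.7 mm and 7.16 degrees, less where a joint would pass 70% of its speed; a pose out of reach is approached as far as the arm can. A call with a gripper value outside its range is refused whole. The fingers move at their own pace and stop on an object; "newtons" is the grip in N (left out, the last holds). Time passes only in rows, so rows that repeat a pose let the fingers close. It gives the time, the measured TCP pose, the force and the opening at its end, in the units of the state.
- env.get_state(): the state, without advancing time (a new reading comes with each control period).
- viewer.capture(name): name is "scene" or "top" or "wrist"; returns a dict with "image" (384x512x3 uint8, blue, green, red), "camera_matrix" (3x3 intrinsics, pixels), "origin" and "attitude" of the camera in the world. Camera axes: x right, y down, z forward; pixel columns grow to the right and rows downward; lengths in mm; the calibration is good to about 2 mm. The wrist camera is an equidistant fisheye: a pixel r from the principal point sees the ray r / f radians off the axis. A picture is of the moment at which its call begins. There is no depth.
- finish_job(): hands the job in, once; it reports no verdict.
The state is a dict: "time_s": time; "qpos": joint angles; "dq": joint speeds; "joint_torque": joint torques, N m; "tool_pos": TCP position; "tool_rot": TCP orientation; "contact_force": force on the tool from outside, world axes, zero at the start; "moment": the same for the moment, N m; "width": opening from 0.0 (shut) to 1.0 (fully open).
Only numpy, scipy, OpenCV 4.12 (cv2) and the standard library are available. Lean on these libraries where they do the work, as an engineer would, in place of code of your own. Each camera call takes 0.05 s, during which the arm holds its last target.

## Task

The orange tray sits the wrong way round in the sorting unit: first swing the red catch open, lift the tray clear by its bar, turn it half a turn, seat it fully home with its low wall at the deck and shut the catch over it. Then, with the hand pusher, sweep all the loose nuts and couplings off the deck into the tray (sweep, do not lift them); a tape measure or square tube on the deck does not belong in there and goes on the green mat. Finish with the pusher standing upright on the green mat again.

Things in the scene. Friction and masses are not known exactly. Their poses are not given: they have to be found in the camera images.
- sorter: Grey fixed sorting unit with blue rims, 168 x 319 mm. Origin: on the bench under the middle of the deck's open edge; z up. Flat aluminium deck: y = -195 to 0 mm, 45 mm above the bench, 156 mm wide (x = +-78 mm). Rims 12 mm above the deck at both sides and at the end (inner face y = -189 mm); none at y = 0, where the deck drops straight into the pocket.
- pocket (a point): Centre of the pocket's floor, on the sorting unit at its x = 0, y = 59 mm, 4 mm above the bench; axes as the unit's. The pocket is 156 mm (x) by 118 mm (y); the deck's face bounds it at -y, the other three walls are 40 mm above the bench, with a lip flaring outward up to 48 mm.
- insert_grip (a point): Orange tray insert, 0.38 kg, loose in the pocket with 2 mm play each side. Point: centre of its steel carrying bar, 14 mm thick (y), 16 mm high, 146 mm long (x), 96 mm above the tray's underside, 100 above the bench when seated. z up, +y to the HIGH wall. Starts with +y along the unit's -y; once turned, +y is along the unit's +y, low wall at the deck.
- tray_floor (a point): Centre of the tray's inner floor, 5 mm above its underside, axes as the bar's. Tray outside: 152 mm (x) by 114 mm (y), walls 3 mm; wall at +y high (75 mm above the underside, at the start it bars the deck's edge, 34 mm above it), wall at -y low (35 mm: below the deck when seated), sides 45 mm; the bar spans it 88 mm up.
- catch_grip (a point): Red upright wing of the swivel catch at the pocket's -x side (unit x = -100, y = 28 mm), 36 mm long along its x, 12 mm thick (y), 60 to 87 mm above the bench; the point lies on the vertical turning axis, 74 mm up. Its +x is the way its flat steel nose points (34 mm from the axis, underside 53 mm up, 4 mm above the tray's side wall).
- catch (a joint): Angle of the swivel catch, rad: 0 = shut, the nose points along the unit's +x over the tray's side wall and holds the tray down; it grows anticlockwise seen from above to its stop at 1.35, nose swung clear toward the unit's +y. It stays where it is left; light friction.
- pusher_grip (a point): Hand pusher for sweeping: black plastic foot 90 mm long (x), 30 mm thick (y), 28 mm high, with an upright wooden grip on it, 48 mm (x) by 22 mm (y), from 28 to 100 mm above the sole; 0.22 kg. The point is in the grip, 75 mm above the sole, on the middle of the foot; z up. It stands on the mat at the start. Pushes equally well with either long face.
- mat: Green mat, fixed on the bench at the right, 230 mm (x) by 150 mm (y), 4 mm thick. Origin at the centre of its underside.
- tape_case_mid (a point): Yellow and black tape measure standing on its edge, 35 mm thick (x), 68 mm long (y, grown by the small hook to 71), 64 mm high, 0.24 kg; the point is half-way up. May be absent.
- tube_mid (a point): Rusty square tube offcut, 40 mm wide (x), 64 mm long (y), 40 mm high, 0.27 kg; the point is its centre. May be absent.
- piece_0: Loose piece of scrap hardware lying flat on the deck: grey hex nut, 30 mm across the flats, 34 mm over corners, 16 mm high; origin at the centre of its underside. May be absent.
- piece_1: Loose piece of scrap hardware lying flat on the deck: dark hex nut, 24 mm across the flats, 27 mm over corners, 13 mm high; origin at the centre of its underside. May be absent.
- piece_2: Loose piece of scrap hardware lying flat on the deck: grey threaded hose coupling, 28 x 32 mm, 18 mm high; origin at the centre of its underside. May be absent.
- piece_3: Loose piece of scrap hardware lying flat on the deck: grey threaded hose coupling, 30 x 34 mm, 24 mm high; origin at the centre of its underside. May be absent.
- piece_4: Loose piece of scrap hardware lying flat on the deck: grey threaded hose coupling, 29 x 33 mm, 19 mm high; origin at the centre of its underside. May be absent.
- piece_5: Loose piece of scrap hardware lying flat on the deck: grey threaded hose coupling, 29 x 33 mm, 24 mm high; origin at the centre of its underside. May be absent.
- pusher: The same pusher; origin at the centre of its sole, axes as for its grip.

How it is judged (in metres and radians):
On the way, in this order (a step that is already met when the one before it is completed fails the run):
1. the catch is swung open (value of joint catch above 1 rad), for 0.1 s.
2. the tray is lifted clear of its pocket (z of insert_grip in the frame of sorter above 0.146 m), for 0.1 s.
3. the tray is seated in the pocket again, turned half round, low wall at the deck (z of insert_grip in the frame of sorter between 0.094 and 0.104 m and y of insert_grip in the frame of sorter between 0.053 and 0.065 m and x of insert_grip in the frame of sorter between -0.006 and 0.006 m and angle between insert_grip's own z axis and vertical below 0.06 rad and y of sorter in the frame of insert_grip below -0.05 m), for 0.2 s.
4. the catch is shut over the tray again (value of joint catch below 0.2 rad), for 0.1 s.
5. the pusher pushes a piece ((contact force between pusher and piece_0 above 0.05 N or contact force between pusher and piece_1 above 0.05 N or contact force between pusher and piece_2 above 0.05 N or contact force between pusher and piece_3 above 0.05 N or contact force between pusher and piece_4 above 0.05 N or contact force between pusher and piece_5 above 0.05 N)), for 0.05 s.
At the end, for the whole second after the job is handed in: Tray seated in the pocket (within 6 mm of its centre, 5 mm of seated height, 0.06 rad of upright), low wall at the deck; catch shut (below 0.2 rad); every piece at rest inside it; tape measure and tube, if present, centred over the mat, on it; pusher on the mat, upright within 0.15 rad (all of step 3 and value of joint catch below 0.2 rad and x of piece_0 in the frame of insert_grip between -0.074 and 0.074 m and y of piece_0 in the frame of insert_grip between -0.055 and 0.055 m and z of piece_0 in the frame of insert_grip between -0.1 and -0.05 m and linear speed of each of piece_0, piece_1, piece_2, piece_3, piece_4, piece_5 below 0.02 m/s and x of piece_1 in the frame of insert_grip between -0.074 and 0.074 m and y of piece_1 in the frame of insert_grip between -0.055 and 0.055 m and z of piece_1 in the frame of insert_grip between -0.1 and -0.05 m and x of piece_2 in the frame of insert_grip between -0.074 and 0.074 m and y of piece_2 in the frame of insert_grip between -0.055 and 0.055 m and z of piece_2 in the frame of insert_grip between -0.1 and -0.05 m and x of piece_3 in the frame of insert_grip between -0.074 and 0.074 m and y of piece_3 in the frame of insert_grip between -0.055 and 0.055 m and z of piece_3 in the frame of insert_grip between -0.1 and -0.05 m and x of piece_4 in the frame of insert_grip between -0.074 and 0.074 m and y of piece_4 in the frame of insert_grip between -0.055 and 0.055 m and z of piece_4 in the frame of insert_grip between -0.1 and -0.05 m and x of piece_5 in the frame of insert_grip between -0.074 and 0.074 m and y of piece_5 in the frame of insert_grip between -0.055 and 0.055 m and z of piece_5 in the frame of insert_grip between -0.1 and -0.05 m and x of tape_case_mid in the frame of mat between -0.115 and 0.115 m and y of tape_case_mid in the frame of mat between -0.075 and 0.075 m and z of each of tape_case_mid, tube_mid in the frame of mat below 0.045 m and x of tube_mid in the frame of mat between -0.115 and 0.115 m and y of tube_mid in the frame of mat between -0.075 and 0.075 m and x of pusher_grip in the frame of mat between -0.115 and 0.115 m and y of pusher_grip in the frame of mat between -0.075 and 0.075 m and z of pusher_grip in the frame of mat below 0.085 m and angle between pusher_grip's own z axis and vertical below 0.15 rad); the robot touches nothing.
It fails at once if a piece is lifted more than 60 mm above the deck instead of being swept (height (world z) of any of piece_0, piece_1, piece_2, piece_3, piece_4, piece_5 above 0.105 m).
Of tape_case, tube only 1 to 2 are there at a start; the rules pass over those that are not, and their reading is None.
Of piece_0, piece_1, piece_2, piece_3, piece_4, piece_5 only 4 to 6 are there at a start; the rules pass over those that are not, and their reading is None.
At some moment in a run one of tape_case, tube may be knocked a few centimetres aside while the robot is not near it.
Once in a run the grip may slacken for a moment while it holds something.
It also fails if it takes over 200 s, if anything falls off the work surface, if the arm or the gripper's body presses on something with over 40 N, if the wrist force passes 120 N, or if a joint passes its speed limit or range.

## Working session

There is one attempt and no reset: what is moved stays moved. The work goes in short steps, Python scripts to look and compute and a tool call to move; the robot and the scene stay as the last step left them, time stands still between calls to the robot, and variables do not carry over. Pictures are saved under pics/ and viewed, and the job is handed in when it is done.

Besides the shell and the picture viewer there is one more tool, called after "Emit:" in YAML: its name, and indented under it one key for each argument. play_rows: Moves the arm, as the interface text tells. Its arguments: {"type":"object","properties":{"dp":{"type":"array","items":{"type":"array","items":{"type":"number"}}},"turn":{"type":"array","items":{"type":"number"}},"hand":{"type":"array","items":{"type":"number"}},"newtons":{"type":"number"}},"required":["dp","turn","hand"]}

```bash
ls; mkdir -p pics; cat > h.py <<'E'
from bench import env, viewer, finish_job
import numpy as np, cv2
from scipy.spatial.transform import Rotation as R
def snap(name,out,crop=None,scale=1):
    c=viewer.capture(name); im=c["image"]
    np.savez("pics/%s.npz"%out,K=c["camera_matrix"],o=c["origin"],a=np.array(c["attitude"]),im=im)
    if crop: 
        x0,y0,x1,y1=crop; im=im[y0:y1,x0:x1]
    if scale!=1: im=cv2.resize(im,None,fx=scale,fy=scale,interpolation=cv2.INTER_CUBIC)
    cv2.imwrite("pics/%s.png"%out,im); return c
def load(out): return np.load("pics/%s.npz"%out)
def rot(a):
    a=np.array(a); return a if a.shape==(3,3) else R.from_rotvec(a).as_matrix()
def px(out,u,v,z,fish=False):
    d=load(out);K=d["K"]
    x=(u-K[0,2])/K[0,0]; y=(v-K[1,2])/K[1,1]
    if fish:
        r=np.hypot(x,y); s=np.sin(r)/r if r>1e-9 else 1; ray=np.array([x*s,y*s,np.cos(r)])
    else: ray=np.array([x,y,1.])
    w=rot(d["a"])@ray; t=(z-d["o"][2])/w[2]; return d["o"]+t*w
def proj(out,p,fish=False):
    d=load(out);K=d["K"]; q=rot(d["a"]).T@(np.array(p,float)-d["o"])
    if fish:
        th=np.arctan2(np.hypot(q[0],q[1]),q[2]); n=np.hypot(q[0],q[1])+1e-12
        return K[0,2]+K[0,0]*th*q[0]/n, K[1,2]+K[1,1]*th*q[1]/n
    return K[0,2]+K[0,0]*q[0]/q[2],K[1,2]+K[1,1]*q[1]/q[2]
E
python3 - <<'E'
from h import *
np.set_printoptions(precision=3,suppress=True)
s=env.get_state(); print(s, env.grasp_offset)
for n in("scene","top","wrist"):
    c=snap(n,n+"0"); print(n,c["camera_matrix"],c["origin"],c["attitude"])
E
```

```text
pics
{'time_s': 0.0, 'qpos': array([-1.309,  0.327, -0.194,  1.052,  0.   ,  1.437]), 'dq': array([ 0.001,  0.   ,  0.002, -0.   ,  0.001, -0.   ]), 'joint_torque': array([ -0.002, -44.34 ,  26.244,   0.016,  -0.   ,   0.   ]), 'tool_pos': array([ 211.906, -506.892,  230.48 ]), 'tool_rot': array([-3.079, -0.617,  0.   ]), 'contact_force': array([ 0.377, -0.194,  0.722]), 'moment': array([ 0.023, -0.016, -0.006]), 'width': 0.9991657939278129} 18.700000000000003
scene [[459.076   0.    257.79 ]
 [  0.    459.076 189.415]
 [  0.      0.      1.   ]] [-76.693 430.349 696.873] [-1.054  2.271 -1.128]
top [[376.51    0.    256.007]
 [  0.    376.51  189.258]
 [  0.      0.      1.   ]] [438.068 -75.286 995.871] [-2.178  2.131 -0.075]
wrist [[297.319   0.    256.875]
 [  0.    297.319 196.429]
 [  0.      0.      1.   ]] [ 281.595 -476.271  372.795] [ 2.4   -1.599 -0.243]
```

View pics/scene0.png

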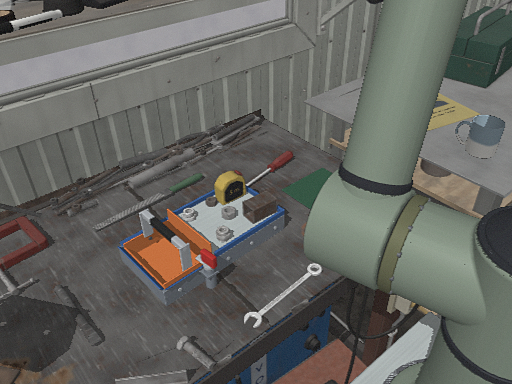

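View pics/top0.png

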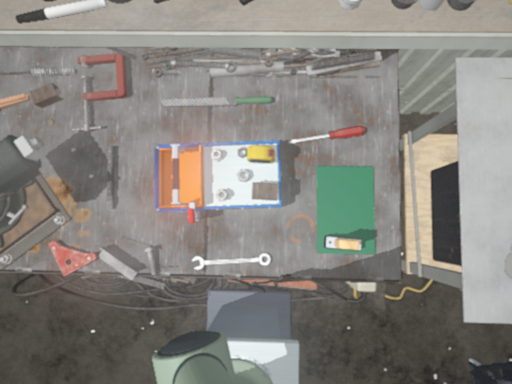

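View pics/wrist0.png

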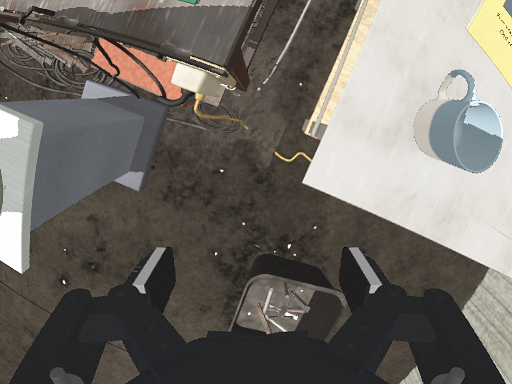

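```bash
python3 - <<'E'
from h import *
d=load("top0")["im"]; cv2.imwrite("pics/top0c.png",cv2.resize(d[80:300,120:380],None,fx=3,fy=3,interpolation=cv2.INTER_CUBIC)[:600*1])
cv2.imwrite("pics/top0c1.png",cv2.resize(d[90:290,130:390],None,fx=3,fy=3,interpolation=cv2.INTER_CUBIC))
cv2.imwrite("pics/top0c2.png",cv2.resize(d[170:310,260:420],None,fx=4,fy=4,interpolation=cv2.INTER_CUBIC))
E
```

```text
(no output)
```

View pics/top0c1.png

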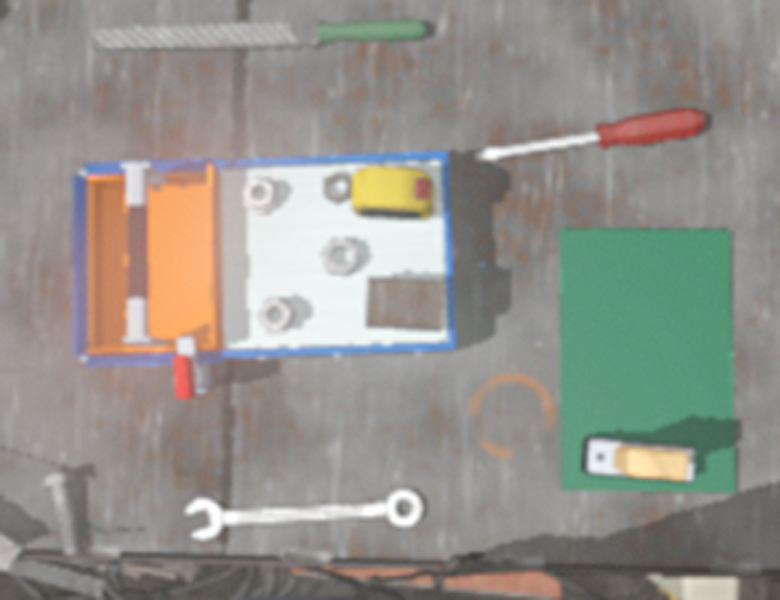

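View pics/top0c2.png

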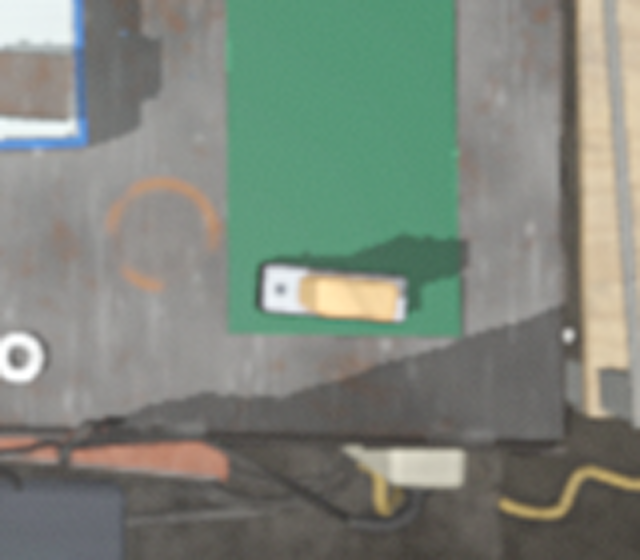

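```bash
python3 - <<'E'
from h import *
np.set_printoptions(precision=1,suppress=True)
f=lambda u,v:(130+(u-1)/3,90+(v-1)/3)
for n,u,v,z in [("rimUR",449,153,57),("rimLR",454,347,57),("rimUR_deckcorner?",248,155,57),("lipUL",76,166,48),("lipLL",78,361,48),
 ("bar top",137,163,108),("bar bot",136,340,108),("catch top",184,352,87),("catch bot",184,398,87),
 ("p0",262,194,55),("p1",338,187,55),("p2",344,255,60),("p3",278,313,60),
 ("tubeUL",368,276,85),("tubeUR",446,281,85),("tubeLL",366,326,85),("tubeLR",441,330,85),
 ("tapeUL",355,168,109),("tapeUR",430,168,109),("tapeLL",355,212,109),("tapeLR",432,214,109),
 ("matUL",561,229,4),("matUR",731,229,4),("matLL",561,489,4),("matLR",736,490,4),
 ("gUL",616,447,104),("gLL",614,476,104),("gUR",694,450,104),("gLR",692,481,104),("foot UL",587,437,32),("foot LL",585,474,32)]:
    print(n,px("top0",*f(u,v),z)[:2])
E
```

```text
rimUR [ 657.9 -101.1]
rimLR [ 493.9 -108. ]
rimUR_deckcorner? [653.4  69.5]
lipUL [643.5 219.2]
lipLL [475.8 209.1]
bar top [633.8 151.1]
bar bot [491.1 145.5]
catch top [483.4 111.2]
catch bot [446.3 109.7]
p0 [620.4  56.7]
p1 [627.5  -7.7]
p2 [568.8 -14.7]
p3 [519.   39.2]
tubeUL [548.5 -36.3]
tubeUR [545.6 -99.6]
tubeLL [507.7 -35.6]
tubeLR [505.7 -96.3]
tapeUL [632.3 -24.8]
tapeUR [633.3 -84.7]
tapeLL [596.7 -25.7]
tapeLR [596.1 -87. ]
matUL [ 603.4 -202.6]
matUR [ 606.1 -351.5]
matLL [ 376.2 -204.1]
matLR [ 379.1 -353.9]
gUL [ 415.8 -233.5]
gLL [ 393.4 -232. ]
gUR [ 414.9 -293.7]
gLR [ 391.1 -292.1]
foot UL [ 421.8 -222. ]
foot LL [ 390.9 -220.4]
```

```bash
cat >> h.py <<'E'
O=np.array([566.4,90.2]); YAW=0.044
def W(x,y):
    c,s=np.cos(YAW),np.sin(YAW); return O+np.array([c*x-s*y,s*x+c*y])
def U(p):
    c,s=np.cos(YAW),np.sin(YAW); d=np.array(p[:2])-O; return np.array([c*d[0]+s*d[1],-s*d[0]+c*d[1]])
def go(x,y,z,yaw):
    "dp, turn to get TCP to world x,y,z and tool x yaw"
    s=env.get_state(); M=R.from_rotvec(s["tool_rot"]).as_matrix()
    y0=np.arctan2(M[1,0],M[0,0]); p=np.array(s["tool_pos"])
    dp=M.T@(np.array([x,y,z])-p)
    t=-(yaw-y0); t=(t+np.pi)%(2*np.pi)-np.pi
    print("t=%.2f pos %s unit %s yaw %.3f tilt %.3f q6 %.2f w %.3f F %s"%(s["time_s"],p.round(1),U(p).round(1),y0,np.arccos(-M[2,2]),s["qpos"][5],s["width"],np.round(s["contact_force"],1)))
    print("  dp",dp.round(1),"turn %.3f"%t)
E
python3 -c "
from h import *
x,y=W(-100,28);print(x,y)
go(x,y,200,np.pi+.044)"
```

```text
465.26518187079574 113.77431996840596
t=0.15 pos [ 211.9 -507.   230.7] unit [-380.4 -581.1] yaw 0.396 tilt 0.001 q6 1.44 w 1.000 F [-0.3 -0.4  0.2]
  dp [ 473.1 -475.1   31.4] turn -2.790
```

Emit:
play_rows:
  dp:
    - [473,-475,20]
    - [473,-475,20]
    - [473,-475,20]
    - [473,-475,20]
    - [473,-475,20]
    - [473,-475,20]
    - [473,-475,20]
    - [473,-475,20]
    - [473,-475,20]
    - [473,-475,20]
    - [473,-475,20]
    - [473,-475,20]
  turn: [-2.79,-2.79,-2.79,-2.79,-2.79,-2.79,-2.79,-2.79,-2.79,-2.79,-2.79,-2.79]
  hand: [0.3,0.3,0.3,0.3,0.3,0.3,0.3,0.3,0.3,0.3,0.3,0.3]

```text
time_s: 1.15
tool_pos: [401.1, -42.7, 216.4]
tool_rot: [1.825, 2.557, 0.0]
contact_force: [1.3, 0.3, 0.3]
width: 0.699
```

```bash
python3 -c "
from h import *
x,y=W(-100,28)
go(x,y,160,np.pi+.044)"
```

```text
t=1.15 pos [401.1 -42.7 216.4] unit [-171.  -125.5] yaw 1.902 tilt 0.001 q6 0.95 w 0.699 F [1.3 0.3 0.3]
  dp [127.2 111.5  56.4] turn -1.284
```

Emit:
play_rows:
  dp:
    - [127,111,56]
    - [127,111,56]
    - [127,111,56]
    - [127,111,56]
    - [127,111,56]
    - [127,111,56]
    - [127,111,56]
    - [127,111,56]
    - [127,111,56]
    - [127,111,56]
    - [127,111,56]
    - [127,111,56]
  turn: [-1.284,-1.284,-1.284,-1.284,-1.284,-1.284,-1.284,-1.284,-1.284,-1.284,-1.284,-1.284]
  hand: [0.3,0.3,0.3,0.3,0.3,0.3,0.3,0.3,0.3,0.3,0.3,0.3]

```text
time_s: 2.15
tool_pos: [465.3, 111.0, 160.2]
tool_rot: [0.061, -3.14, 0.0]
contact_force: [0.3, 0.3, -0.2]
width: 0.697
```

```bash
python3 -c "
from h import *
x,y=W(-100,28)
go(x,y,62,np.pi+.044)
snap('wrist','w1')
for a,b,z in [(-100,28,87),(-118,28,87),(-82,28,87),(-84,124,48),(-84,-195,57),(84,-195,57)]:
    print(a,b,np.round(proj('w1',[*W(a,b),z],True)))"
```

```text
t=2.15 pos [465.3 111.  160.2] unit [-100.1   25.3] yaw -3.103 tilt 0.001 q6 0.04 w 0.697 F [ 0.3  0.3 -0.2]
  dp [-0.1  2.8 98.2] turn -0.005
-100 28 [258. 207.]
-118 28 [258. 185.]
-82 28 [258. 229.]
-84 124 [359. 209.]
-84 -195 [ 48. 212.]
84 -195 [ 86. 333.]
```

View pics/w1.png

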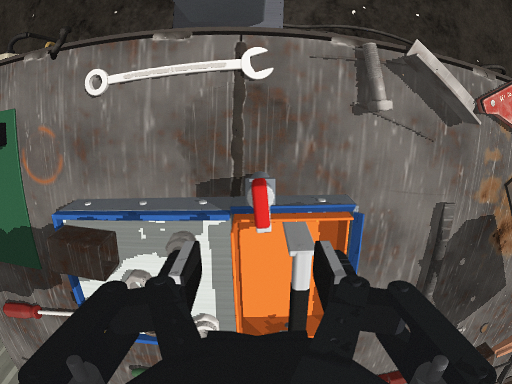

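```bash
python3 -c "
from h import *
d=load('w1')['im']; cv2.imwrite('pics/w1c.png',cv2.resize(d[160:260,190:330],None,fx=5,fy=5,interpolation=cv2.INTER_CUBIC))"
```

```text
(no output)
```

View pics/w1c.png

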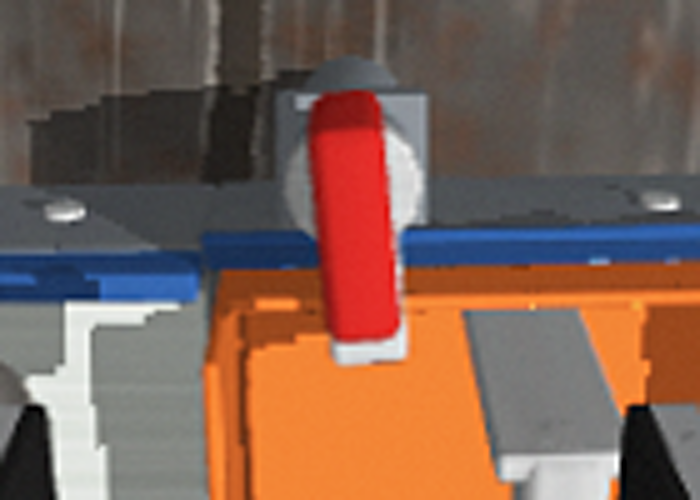

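Emit:
play_rows:
  dp:
    - [0,4,40]
    - [0,4,75]
    - [0,4,98]
    - [0,4,98]
    - [0,4,98]
    - [0,4,98]
    - [0,4,98]
    - [0,4,98]
    - [0,4,98]
    - [0,4,98]
  turn: [-0.05,-0.05,-0.05,-0.05,-0.05,-0.05,-0.05,-0.05,-0.05,-0.05]
  hand: [0.3,0.3,0.3,0.3,1,1,1,1,1,1]
  newtons: 40

```text
time_s: 3.03
tool_pos: [466.9, 114.1, 64.2]
tool_rot: [-0.137, 3.135, -0.004]
contact_force: [-0.7, -3.7, 5.8]
width: 0.134
```

Emit:
play_rows:
  dp:
    - [0,0,0]
    - [0,0,0]
    - [0,0,0]
    - [0,0,0]
    - [0,0,0]
    - [0,0,0]
    - [0,0,0]
    - [0,0,0]
    - [0,0,0]
    - [0,0,0]
    - [0,0,0]
    - [0,0,0]
  turn: [-0.12,-0.24,-0.36,-0.48,-0.6,-0.72,-0.84,-0.96,-1.08,-1.2,-1.22,-1.22]
  hand: [1,1,1,1,1,1,1,1,1,1,1,1]

```text
time_s: 4.03
tool_pos: [466.1, 115.0, 64.2]
tool_rot: [-1.911, 2.491, -0.002]
contact_force: [-2.7, -1.4, 7.0]
width: 0.13
```

```bash
python3 -c "
from h import *
x,y=W(0,59);print(x,y)
go(x,y,200,np.pi+.044)
snap('scene','s1',(100,160,300,310),4)"
```

```text
563.8048375615866 149.14289721347475
t=4.03 pos [466.1 115.   64.2] unit [-99.1  29.2] yaw -1.833 tilt 0.002 q6 -1.22 w 0.130 F [-2.7 -1.4  7. ]
  dp [ -58.4  -85.8 -135.6] turn 1.265
```

View pics/s1.png

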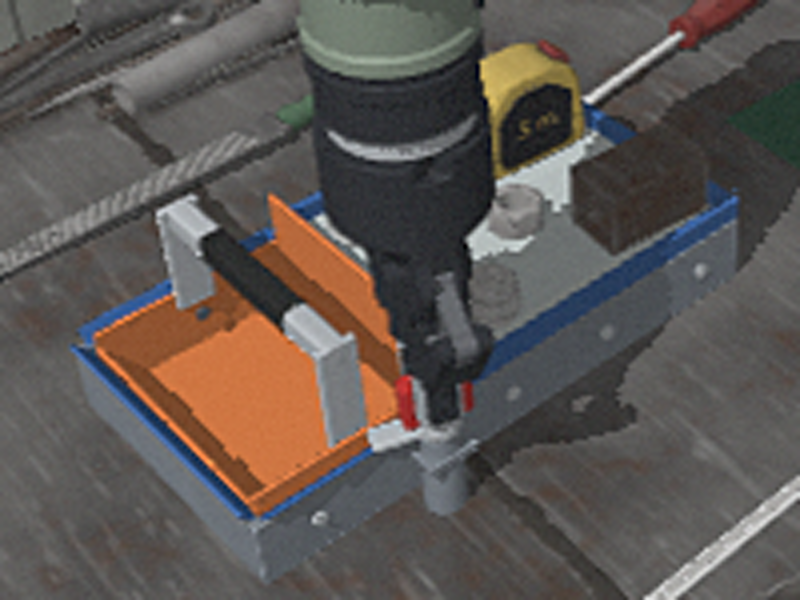

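Emit:
play_rows:
  dp:
    - [0,0,0]
    - [0,0,0]
    - [0,0,0]
    - [0,0,-40]
    - [0,0,-80]
    - [0,0,-100]
    - [0,0,-100]
    - [-58,-86,-100]
    - [-58,-86,-100]
    - [-58,-86,-100]
    - [-58,-86,-100]
    - [-58,-86,-100]
  turn: [0,0,0,0,0,0,0,0.2,0.4,0.6,0.8,1.0]
  hand: [0.6,0.6,0.6,0.6,0.6,0.6,0.6,0.5,0.5,0.5,0.5,0.5]

```text
time_s: 5.08
tool_pos: [564.3, 149.1, 161.0]
tool_rot: [1.043, -2.962, -0.0]
contact_force: [-0.3, 0.8, 0.2]
width: 0.5
```

```bash
python3 -c "
from h import *
x,y=W(0,59);print(x,y)
go(x,y,180,np.pi+.044)
snap('scene','s2',(100,160,300,310),4)"
```

```text
563.8048375615866 149.14289721347475
t=5.08 pos [564.3 149.1 161. ] unit [ 0.5 58.9] yaw -2.464 tilt 0.001 q6 -0.55 w 0.500 F [-0.3  0.8  0.2]
  dp [  0.4   0.4 -19. ] turn 0.633
```

View pics/s2.png

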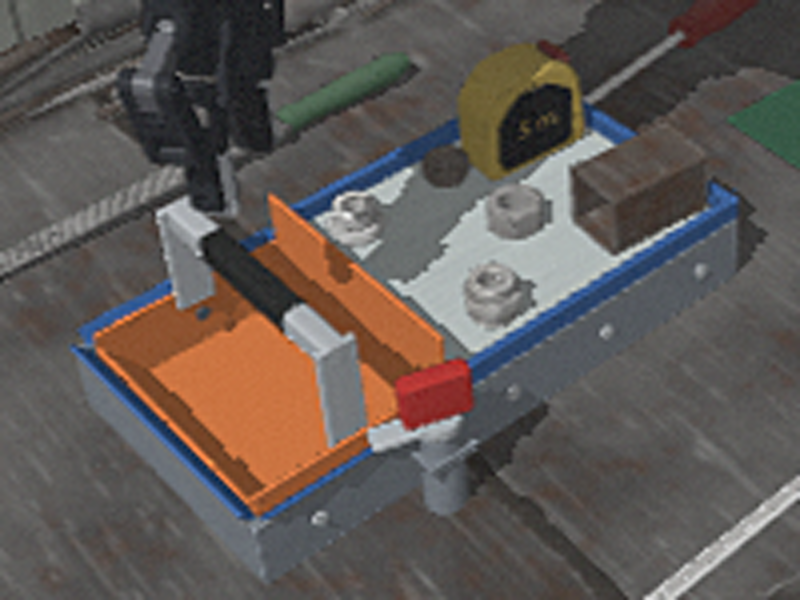

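Emit:
play_rows:
  dp:
    - [0,0,0]
    - [0,0,0]
    - [0,0,0]
    - [0,0,0]
    - [0,0,0]
    - [0,0,0]
    - [0,0,30]
    - [0,0,60]
    - [0,0,80]
    - [0,0,80]
    - [0,0,80]
    - [0,0,80]
  turn: [0.12,0.24,0.36,0.48,0.6,0.63,0.63,0.63,0.63,0.63,0.63,0.63]
  hand: [0.5,0.5,0.5,0.5,0.5,0.5,0.5,0.5,0.5,0.5,0.5,0.5]
  newtons: 100

```text
time_s: 6.13
tool_pos: [564.2, 148.8, 83.3]
tool_rot: [-0.085, 3.139, 0.0]
contact_force: [-0.5, 0.0, -0.0]
width: 0.499
```

```bash
python3 -c "
from h import *
x,y=W(0,59);print(x,y)
go(x,y,81,np.pi+.044)
snap('wrist','w2')
snap('scene','s3',(100,160,300,310),4)"
```

```text
563.8048375615866 149.14289721347475
t=6.13 pos [564.2 148.8  83.3] unit [ 0.3 58.6] yaw -3.087 tilt 0.001 q6 0.08 w 0.499 F [-0.5  0.  -0. ]
  dp [0.3 0.4 2.3] turn 0.010
```

View pics/w2.png

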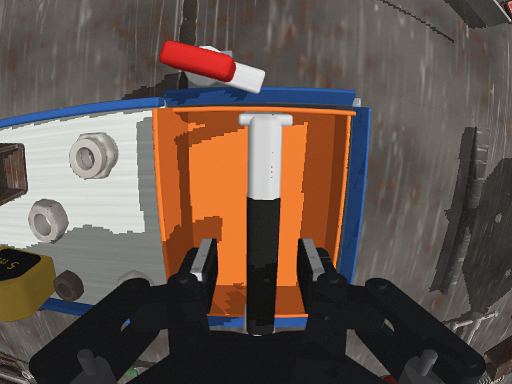

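Emit:
play_rows:
  dp:
    - [0,0,2]
    - [0,0,2]
    - [0,0,2]
    - [0,0,2]
    - [0,0,2]
    - [0,0,2]
    - [0,0,2]
    - [0,0,-20]
    - [0,0,-40]
    - [0,0,-40]
  turn: [0.01,0.01,0.01,0.01,0.01,0.01,0.01,0.01,0.01,0.01]
  hand: [1,1,1,1,1,1,1,1,1,1]
  newtons: 120

```text
time_s: 7.07
tool_pos: [565.3, 148.4, 124.9]
tool_rot: [-0.067, 3.137, -0.001]
contact_force: [1.4, 0.5, -4.2]
width: 0.136
```

```bash
python3 -c "
from h import *
x,y=W(0,59)
go(x,y,231,np.pi+.044)
snap('scene','s3',(100,130,300,280),4)"
```

```text
t=7.07 pos [565.3 148.4 124.9] unit [ 1.5 58.2] yaw -3.099 tilt 0.004 q6 0.09 w 0.136 F [ 1.4  0.5 -4.2]
  dp [   1.     0.7 -106.1] turn -0.001
```

View pics/s3.png

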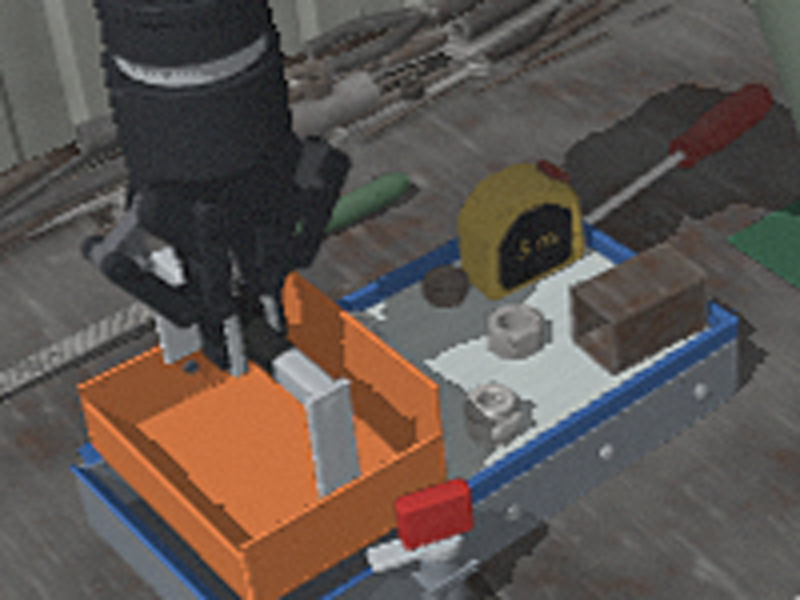

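Emit:
play_rows:
  dp:
    - [1,0,-40]
    - [1,0,-80]
    - [1,0,-105]
    - [1,0,-105]
    - [1,0,-105]
    - [1,0,-105]
    - [1,0,-105]
    - [1,0,-105]
    - [1,0,-105]
    - [1,0,-105]
    - [1,0,-105]
    - [1,0,-105]
  turn: [0,0,0,-0.1,-0.2,-0.3,-0.4,-0.5,-0.6,-0.7,-0.8,-0.9]
  hand: [1,1,1,1,1,1,1,1,1,1,1,1]

```text
time_s: 8.12
tool_pos: [561.1, 148.0, 224.6]
tool_rot: [1.432, -2.791, -0.001]
contact_force: [0.8, -0.7, -3.7]
width: 0.143
```

Emit:
play_rows:
  dp:
    - [0,0,0]
    - [0,0,0]
    - [0,0,0]
    - [0,0,0]
    - [0,0,0]
    - [0,0,0]
    - [0,0,0]
    - [0,0,0]
    - [0,0,0]
    - [0,0,0]
    - [0,0,0]
    - [0,0,0]
  turn: [-0.1,-0.2,-0.3,-0.4,-0.5,-0.6,-0.7,-0.8,-0.9,-1.0,-1.1,-1.2]
  hand: [1,1,1,1,1,1,1,1,1,1,1,1]

```text
time_s: 9.12
tool_pos: [561.1, 148.0, 224.6]
tool_rot: [2.759, -1.496, -0.005]
contact_force: [-1.1, -0.1, -4.1]
width: 0.14
```

Emit:
play_rows:
  dp:
    - [0,0,0]
    - [0,0,0]
    - [0,0,0]
    - [0,0,0]
    - [0,0,0]
    - [0,0,0]
    - [0,0,0]
    - [0,0,0]
    - [0,0,0]
    - [0,0,0]
    - [0,0,0]
    - [0,0,0]
  turn: [-0.1,-0.2,-0.3,-0.4,-0.5,-0.6,-0.7,-0.8,-0.9,-1.0,-1.03,-1.03]
  hand: [1,1,1,1,1,1,1,1,1,1,1,1]

```text
time_s: 10.12
tool_pos: [561.1, 148.1, 224.7]
tool_rot: [3.14, 0.05, -0.007]
contact_force: [0.3, 0.1, -4.3]
width: 0.138
```

```bash
python3 -c "
from h import *
x,y=W(0,59)
go(x,y,125,.044)
snap('scene','s4',(100,100,300,250),4)
snap('wrist','w4');snap('top','t4',(130,90,390,290),3)"
```

```text
t=10.12 pos [561.1 148.1 224.7] unit [-2.7 58. ] yaw 0.032 tilt 0.004 q6 -3.04 w 0.138 F [ 0.3  0.1 -4.3]
  dp [ 3.1 -1.1 99.7] turn -0.012
```

View pics/s4.png

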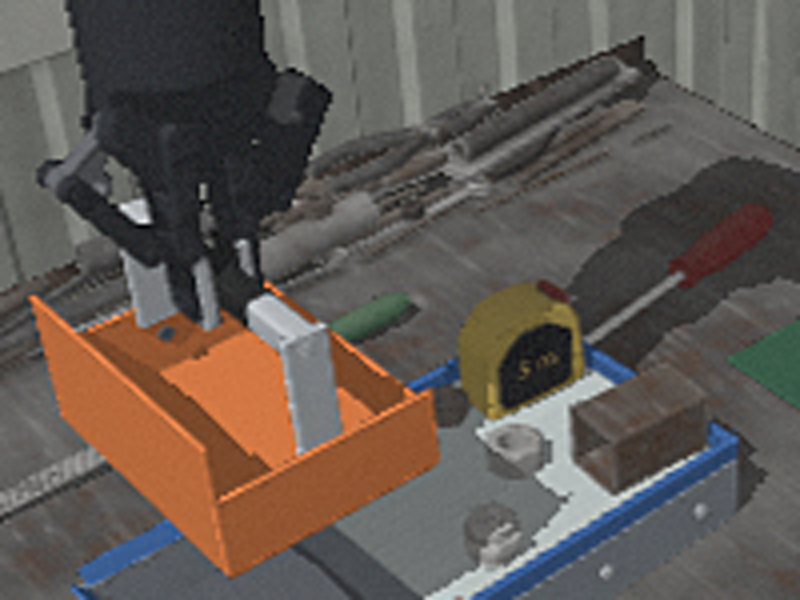

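View pics/w4.png

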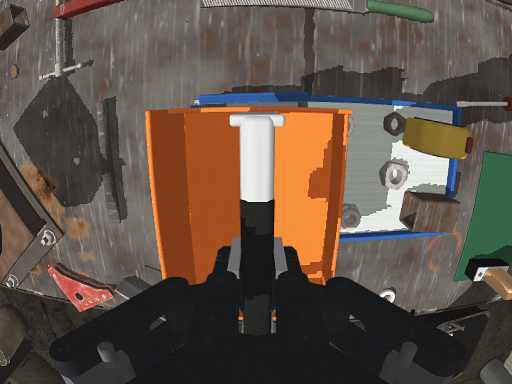

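```bash
python3 -c "
from h import *
d=load('w4')['im']; cv2.imwrite('pics/w4c.png',cv2.resize(d[80:260,330:480],None,fx=4,fy=4,interpolation=cv2.INTER_CUBIC)[:600])
d=load('w2')['im']; cv2.imwrite('pics/w2c.png',cv2.resize(d[70:190,130:380],None,fx=3,fy=3,interpolation=cv2.INTER_CUBIC))
d=load('w1')['im']; cv2.imwrite('pics/w1d.png',cv2.resize(d[180:260,30:380],None,fx=2.25,fy=2.25,interpolation=cv2.INTER_CUBIC))
for n in ('w1','w2','w4'):
  for a,b,z in [(84,-195,57),(-84,-195,57),(-78,-189,45),(78,-189,45),(-78,0,45),(-84,124,48),(84,124,48),(-100,28,87)]:
    print(n,a,b,np.round(proj(n,[*W(a,b),z],True),1))"
```

```text
w1 84 -195 [ 85.7 333.2]
w1 -84 -195 [ 48.  211.6]
w1 -78 -189 [ 59.2 213.1]
w1 78 -189 [ 91.9 324.8]
w1 -78 0 [227.8 214.8]
w1 -84 124 [359.4 208.6]
w1 84 124 [338.5 339.5]
w1 -100 28 [258.1 207.3]
w2 84 -195 [  0.8 296.3]
w2 -84 -195 [-40.9 125.7]
w2 -78 -189 [-27.4 129.8]
w2 78 -189 [  9.1 286.2]
w2 -78 0 [160.3 104.8]
w2 -84 124 [362.3  97.5]
w2 84 124 [335.7 321.8]
w2 -100 28 [188.8  56.2]
w4 84 -195 [464.2 109.7]
w4 -84 -195 [447.  236.6]
w4 -78 -189 [440.  229.3]
w4 78 -189 [454.9 113.4]
w4 -78 0 [307.6 236. ]
w4 -84 124 [204.7 242.8]
w4 84 124 [195.8  98.7]
w4 -100 28 [287.3 270.6]
```

View pics/w4c.png

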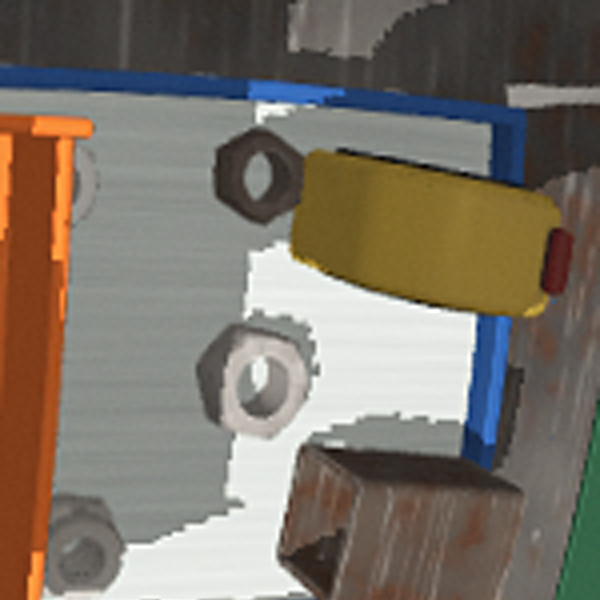

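View pics/w2c.png

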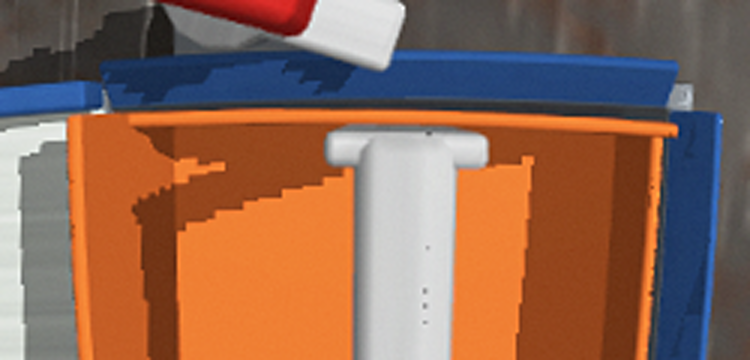

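View pics/w1d.png

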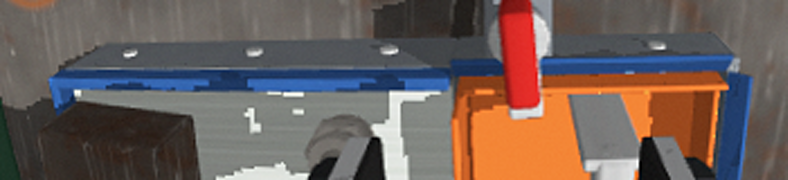

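```bash
python3 -c "
from h import *
d=load('w4')['im']; e=load('w2')['im']
a=np.vstack([cv2.resize(q[95:150,200:320],None,fx=5,fy=5,interpolation=cv2.INTER_CUBIC) for q in (e,d)]); cv2.imwrite('pics/cmp.png',a)
# bar-end T outer edge top z: bar top 108 seated; in w2 seated.
M=np.array([[1,0],[0,1]])
for x in (-3,0,3):
  # w2: bar centre at unit (x,59)
  u=YAW
  print(x,proj('w2',[*(np.array([564.2,148.8])+ (x-73)*np.array([np.cos(u),np.sin(u)])),108],True), proj('w4',[*(np.array([561.1,148.1])+ (x+73)*np.array([np.cos(u),np.sin(u)])),224.7+18.7+8],True))
"
```

```text
-3 (np.float64(254.19924332295938), np.float64(106.21027142323149)) (np.float64(259.392628076474), np.float64(122.31880586727367))
0 (np.float64(254.13603382563315), np.float64(113.8073625723842)) (np.float64(259.2876805811393), np.float64(114.61557767138852))
3 (np.float64(254.07439813397963), np.float64(121.3947478561603)) (np.float64(259.18098509776894), np.float64(106.90104416989244))
```

View pics/cmp.png

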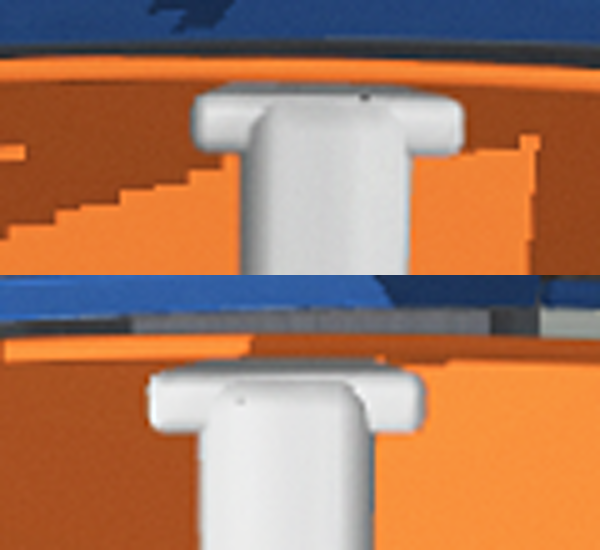

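Emit:
play_rows:
  dp:
    - [3,-2.5,30]
    - [3,-2.5,60]
    - [3,-2.5,90]
    - [3,-2.5,94]
    - [3,-2.5,94]
    - [3,-2.5,94]
  turn: [-0.008,-0.008,-0.008,-0.008,-0.008,-0.008]
  hand: [1,1,1,1,1,1]

```text
time_s: 10.77
tool_pos: [565.9, 151.3, 134.2]
tool_rot: [3.141, 0.062, 0.001]
contact_force: [-0.3, 0.6, -2.5]
width: 0.14
```

```bash
python3 -c "
from h import *
go(564,150.5,100,.040)
snap('scene','s5',(100,130,300,280),4)
snap('wrist','w5')"
```

```text
t=10.77 pos [565.9 151.3 134.2] unit [ 2.2 61. ] yaw 0.039 tilt 0.000 q6 -3.05 w 0.140 F [-0.3  0.6 -2.5]
  dp [-1.9  0.7 34.2] turn -0.001
```

View pics/s5.png

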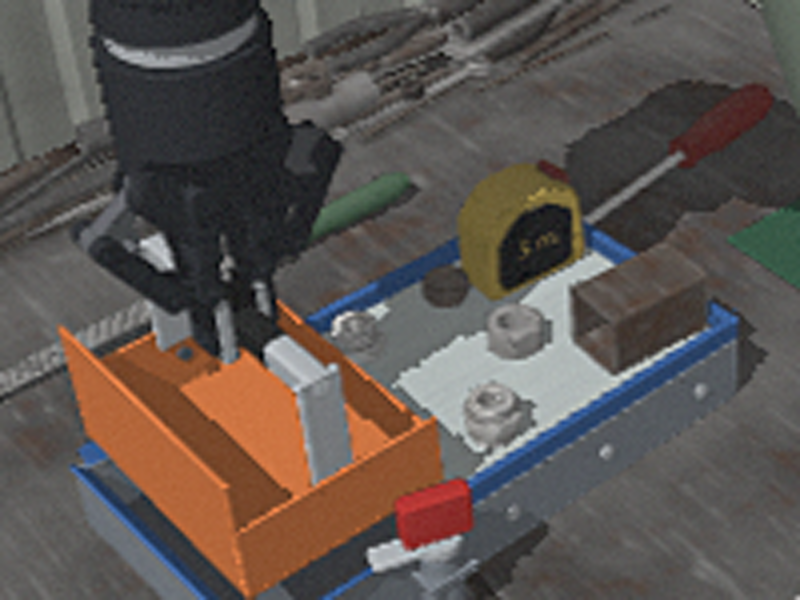

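View pics/w5.png

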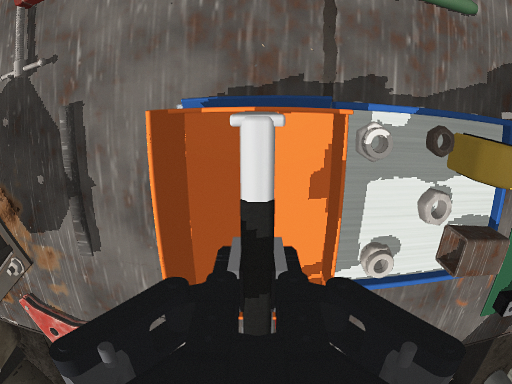

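Emit:
play_rows:
  dp:
    - [-1.5,0.7,8]
    - [-1.5,0.7,14]
    - [-1.5,0.7,20]
    - [-1.5,0.7,24]
    - [-1.5,0.7,24]
    - [-1.5,0.7,24]
  turn: [0,0,0,0,0,0]
  hand: [1,1,1,1,1,1]

```text
time_s: 11.37
tool_pos: [563.5, 150.5, 108.9]
tool_rot: [-3.141, -0.062, 0.002]
contact_force: [0.1, -0.3, -3.9]
width: 0.141
```

```bash
python3 -c "
from h import *
go(564,150.5,100,.040)
snap('wrist','w6')"
```

```text
t=11.37 pos [563.5 150.5 108.9] unit [-0.2 60.4] yaw 0.040 tilt 0.001 q6 -3.05 w 0.141 F [ 0.1 -0.3 -3.9]
  dp [0.5 0.  8.9] turn -0.000
```

View pics/w6.png

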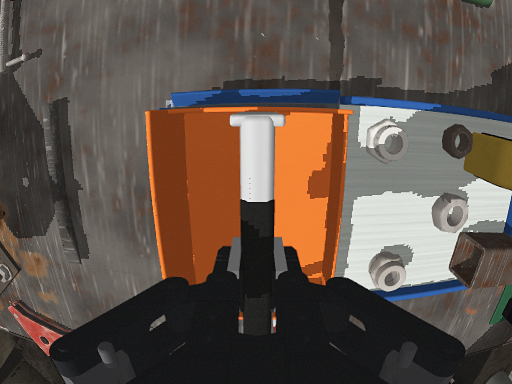

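Free so far, no contact force; keep lowering.

Emit:
play_rows:
  dp:
    - [0,0,6]
    - [0,0,12]
    - [0,0,17]
    - [0,0,17]
    - [0,0,17]
  turn: [0,0,0,0,0]
  hand: [1,1,1,1,1]

```text
time_s: 11.83
tool_pos: [563.5, 150.5, 91.7]
tool_rot: [3.141, 0.062, -0.002]
contact_force: [-0.2, 0.1, -3.3]
width: 0.14
```

Emit:
play_rows:
  dp:
    - [0,0,4]
    - [0,0,8]
    - [0,0,10]
    - [0,0,10]
    - [0,0,10]
  turn: [0,0,0,0,0]
  hand: [1,1,1,1,1]

```text
time_s: 12.25
tool_pos: [563.7, 150.5, 82.1]
tool_rot: [-3.141, -0.062, 0.001]
contact_force: [-0.1, 0.8, -4.6]
width: 0.137
```

```bash
python3 -c "
from h import *
go(564,150.5,81,.040)
snap('scene','s6',(100,130,300,280),4)"
```

```text
t=12.25 pos [563.7 150.5  82.1] unit [-0.  60.4] yaw 0.040 tilt 0.001 q6 -3.05 w 0.137 F [-0.1  0.8 -4.6]
  dp [0.3 0.  1.1] turn -0.000
```

View pics/s6.png

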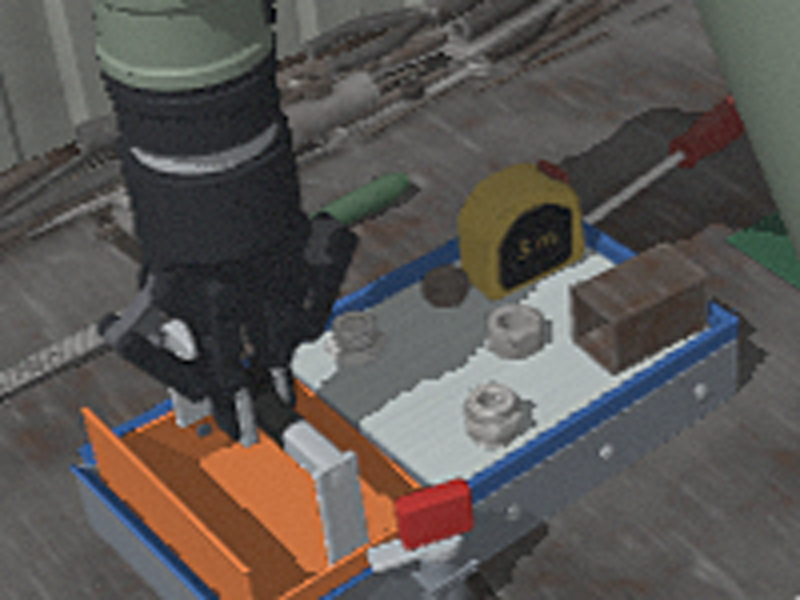

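Emit:
play_rows:
  dp:
    - [0,0,2]
    - [0,0,3]
    - [0,0,4]
    - [0,0,4]
  turn: [0,0,0,0]
  hand: [1,1,1,1]

```text
time_s: 12.63
tool_pos: [564.5, 149.8, 80.6]
tool_rot: [3.14, 0.062, 0.003]
contact_force: [-5.1, -2.8, 11.6]
width: 0.138
```

Emit:
play_rows:
  dp:
    - [0,0,0]
    - [0,0,0]
    - [0,0,0]
    - [0,0,0]
    - [0,0,-30]
    - [0,0,-70]
    - [0,0,-100]
    - [0,0,-100]
    - [0,0,-100]
    - [0,0,-100]
    - [0,0,-100]
    - [0,0,-100]
  turn: [0,0,0,0,0,0,0,0.12,0.24,0.36,0.48,0.6]
  hand: [0.5,0.5,0.5,0.5,0.5,0.5,0.5,0.5,0.5,0.5,0.5,0.5]

```text
time_s: 13.63
tool_pos: [564.0, 150.6, 178.3]
tool_rot: [-3.016, 0.878, -0.0]
contact_force: [-0.1, 0.2, 0.3]
width: 0.499
```

```bash
python3 -c "
from h import *
go(466.1,115,160,-1.833)
snap('scene','s7',(100,160,300,310),4)
snap('wrist','w7')"
```

```text
t=13.63 pos [564.  150.6 178.3] unit [ 0.3 60.4] yaw -0.566 tilt 0.000 q6 -2.44 w 0.499 F [-0.1  0.2  0.3]
  dp [-63.5  82.5  18.3] turn 1.267
```

View pics/s7.png

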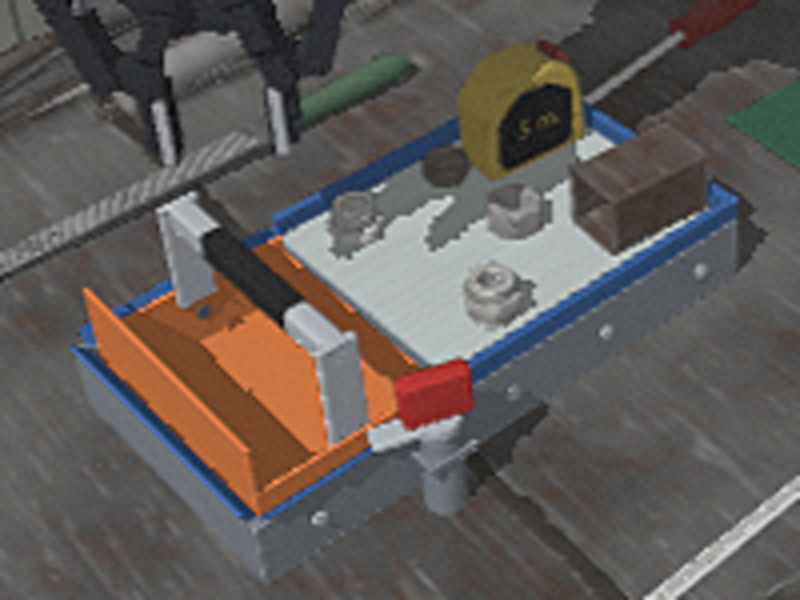

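View pics/w7.png

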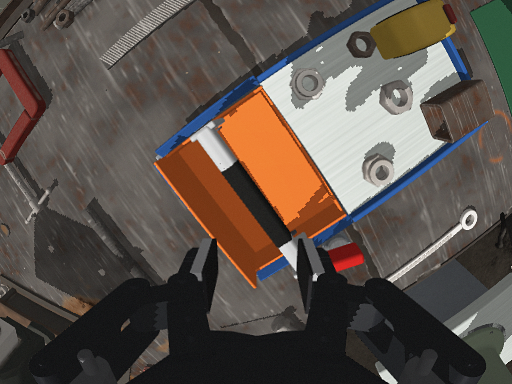

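Emit:
play_rows:
  dp:
    - [-63,83,0]
    - [-63,83,0]
    - [-63,83,0]
    - [-63,83,0]
    - [-63,83,0]
    - [-63,83,0]
    - [-63,83,0]
    - [-63,83,0]
    - [-63,83,0]
    - [-63,83,0]
    - [-63,83,0]
    - [-63,83,0]
  turn: [0.12,0.24,0.36,0.48,0.6,0.72,0.84,0.96,1.08,1.2,1.267,1.267]
  hand: [0.3,0.3,0.3,0.3,0.3,0.3,0.3,0.3,0.3,0.3,0.3,0.3]
  newtons: 40

```text
time_s: 14.73
tool_pos: [466.6, 113.7, 178.4]
tool_rot: [-1.921, 2.485, -0.0]
contact_force: [0.2, 0.3, 0.0]
width: 0.7
```

```bash
python3 -c "
from h import *
go(466.1,115,64,-1.833)
snap('wrist','w8')"
```

```text
t=14.73 pos [466.6 113.7 178.4] unit [-98.7  27.9] yaw -1.825 tilt 0.000 q6 -1.23 w 0.700 F [0.2 0.3 0. ]
  dp [ -1.1   0.8 114.4] turn 0.008
```

View pics/w8.png

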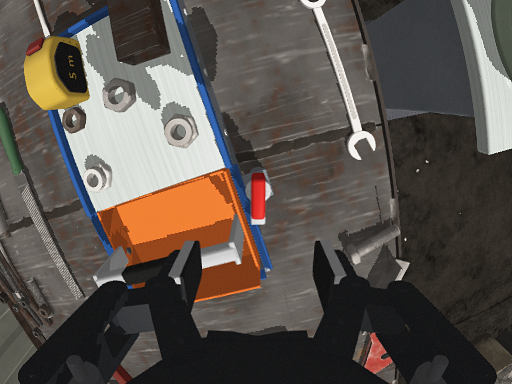

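Emit:
play_rows:
  dp:
    - [-1,1,40]
    - [-1,1,80]
    - [-1,1,114]
    - [-1,1,114]
    - [-1,1,114]
    - [-1,1,114]
    - [-1,1,114]
    - [-1,1,114]
    - [-1,1,114]
    - [-1,1,114]
  turn: [0.008,0.008,0.008,0.008,0.008,0.008,0.008,0.008,0.008,0.008]
  hand: [0.6,0.6,0.6,0.6,0.6,1,1,1,1,1]

```text
time_s: 15.62
tool_pos: [466.4, 115.4, 66.6]
tool_rot: [-1.909, 2.492, -0.001]
contact_force: [-3.8, 1.8, 7.7]
width: 0.131
```

Emit:
play_rows:
  dp:
    - [0,0,0]
    - [0,0,0]
    - [0,0,0]
    - [0,0,0]
    - [0,0,0]
    - [0,0,0]
    - [0,0,0]
    - [0,0,0]
    - [0,0,0]
    - [0,0,0]
    - [0,0,0]
    - [0,0,0]
  turn: [0.12,0.24,0.36,0.48,0.6,0.72,0.84,0.96,1.08,1.2,1.26,1.26]
  hand: [1,1,1,1,1,1,1,1,1,1,1,1]

```text
time_s: 16.62
tool_pos: [467.4, 114.0, 66.6]
tool_rot: [-0.072, 3.137, -0.004]
contact_force: [-2.8, -3.7, 7.1]
width: 0.128
```

```bash
python3 -c "
from h import *
go(466.1,115,64,np.pi+.044)"
```

```text
t=16.62 pos [467.4 114.   66.6] unit [-97.8  28.1] yaw -3.096 tilt 0.005 q6 0.04 w 0.128 F [-2.8 -3.7  7.1]
  dp [1.3 1.1 2.5] turn 0.002
```

Emit:
play_rows:
  dp:
    - [0,0,0]
    - [0,0,0]
    - [0,0,0]
    - [0,0,-40]
    - [0,0,-80]
    - [0,0,-110]
    - [0,0,-110]
    - [0,0,-110]
    - [0,0,-110]
  turn: [0,0,0,0,0,0,0.1,0.2,0.3]
  hand: [0.6,0.6,0.6,0.6,0.6,0.6,0.3,0.3,0.3]

```text
time_s: 17.37
tool_pos: [466.5, 115.2, 175.5]
tool_rot: [0.404, 3.113, 0.001]
contact_force: [0.4, -0.4, -0.0]
width: 0.699
```

```bash
python3 -c "
from h import *
go(527,-67,190,np.pi/2+.044)
snap('scene','s8',(100,160,300,310),4)
snap('top','t8',(130,90,390,290),3)"
```

```text
t=17.37 pos [466.5 115.2 175.5] unit [-98.7  29.3] yaw 2.884 tilt 0.002 q6 0.35 w 0.699 F [ 0.4 -0.4 -0. ]
  dp [-105.  -160.7  -14.5] turn 1.269
```

View pics/s8.png

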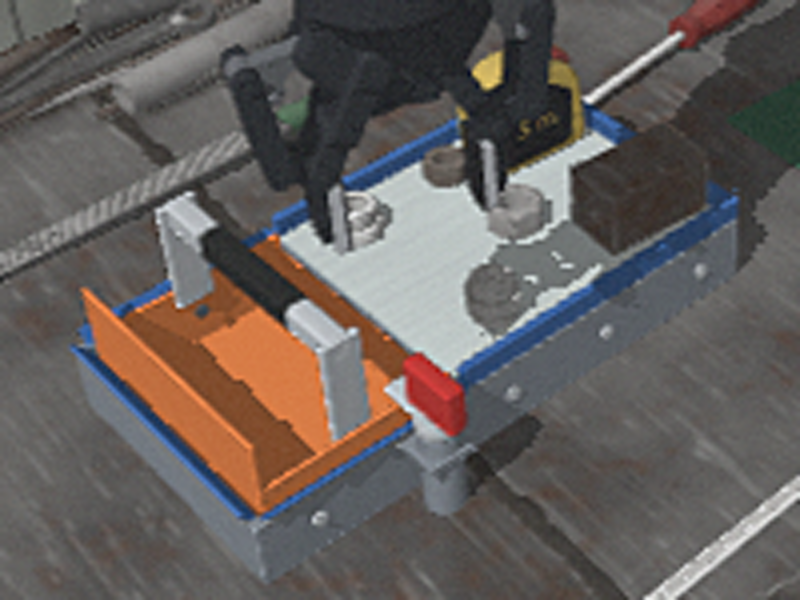

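View pics/t8.png

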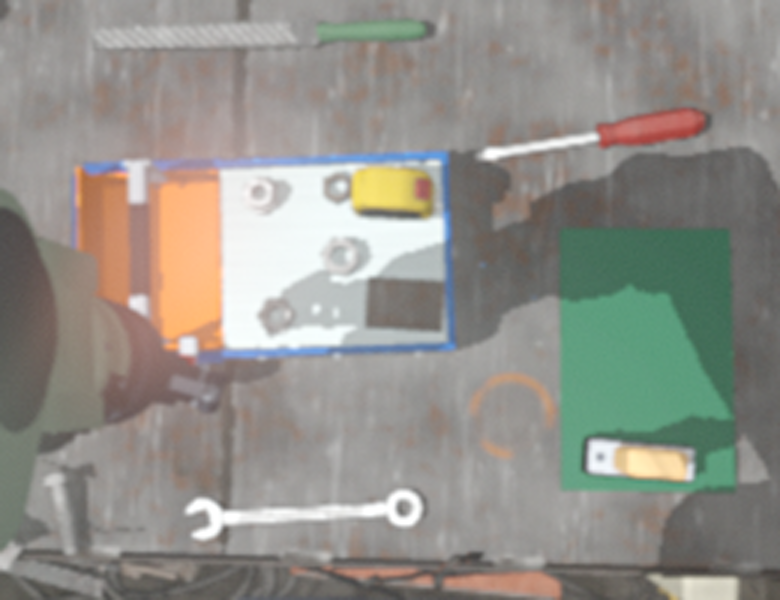

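Emit:
play_rows:
  dp:
    - [-105,-161,-10]
    - [-105,-161,-10]
    - [-105,-161,-10]
    - [-105,-161,-10]
    - [-105,-161,-10]
    - [-105,-161,-10]
    - [-105,-161,-10]
    - [-105,-161,-10]
    - [-105,-161,-10]
    - [-105,-161,-10]
    - [-105,-161,-10]
    - [-105,-161,-10]
  turn: [0.12,0.24,0.36,0.48,0.6,0.72,0.84,0.96,1.08,1.2,1.32,1.35]
  hand: [0,0,0,0,0,0,0,0,0,0,0,0]

```text
time_s: 18.47
tool_pos: [526.9, -67.2, 184.1]
tool_rot: [-2.259, -2.183, 0.0]
contact_force: [-0.9, -0.8, -0.4]
width: 1.003
```

```bash
python3 -c "
from h import *
go(527,-67,62,np.pi/2-.04)
snap('wrist','w9')"
```

```text
t=18.47 pos [526.9 -67.2 184.1] unit [ -46.4 -155.5] yaw 1.537 tilt 0.001 q6 1.34 w 1.003 F [-0.9 -0.8 -0.4]
  dp [2.000e-01 1.000e-01 1.221e+02] turn 0.006
```

View pics/w9.png

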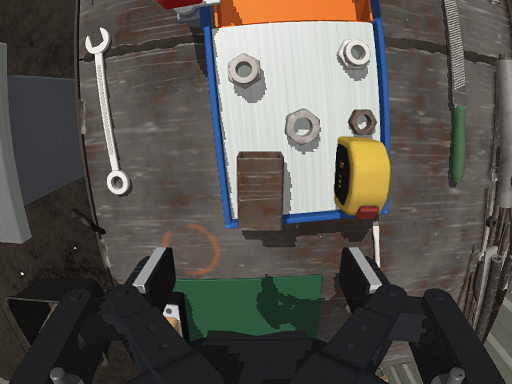

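```bash
python3 -c "
from h import *
d=load('w9')['im']; cv2.imwrite('pics/w9c.png',cv2.resize(d[110:250,200:400],None,fx=4,fy=4,interpolation=cv2.INTER_CUBIC))
for n,x,y,z in [('tubeUL',548.5,-36.3,85),('UR',545.6,-99.6,85),('LL',507.7,-35.6,85),('LR',505.7,-96.3,85),('c',527,-67,85),('tcp',526.9,-67.2,85)]+[(str((a,b)),*W(a,b),57) for a,b in ((84,-195),(-84,-195))]:
  print(n,np.round(proj('w9',[x,y,z],True),1))"
```

```text
tubeUL [281.8 163. ]
UR [279.2 233.4]
LL [232.4 163.9]
LR [234.2 231.5]
c [257.1 199.3]
tcp [256.9 199.5]
(84, -195) [385.1 217.7]
(-84, -195) [222.3 231.5]
```

View pics/w9c.png

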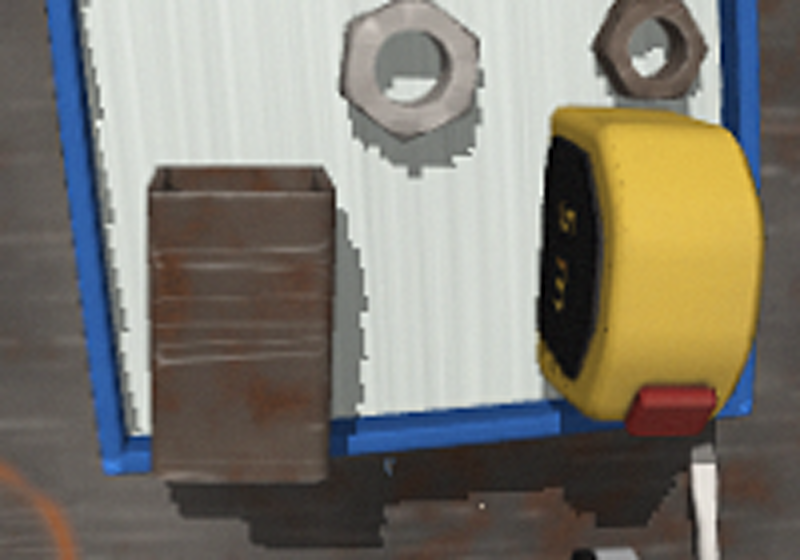

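Emit:
play_rows:
  dp:
    - [2.5,2.5,40]
    - [2.5,2.5,80]
    - [2.5,2.5,115]
    - [2.5,2.5,128]
    - [2.5,2.5,128]
    - [2.5,2.5,128]
    - [2.5,2.5,128]
    - [2.5,2.5,128]
    - [2.5,2.5,128]
    - [2.5,2.5,128]
  turn: [0,0,0,0,0,0,0,0,0,0]
  hand: [0,0,0,0,0,0.8,0.8,0.8,0.8,0.8]
  newtons: 60

```text
time_s: 19.35
tool_pos: [530.9, -65.3, 58.2]
tool_rot: [2.255, 2.183, 0.002]
contact_force: [-0.0, -1.0, 5.6]
width: 0.457
```

```bash
sed -i 's/^O=.*; YAW/O=np.array([568.,92.5]); YAW/' h.py; python3 -c "
from h import *
go(490,-278,150,np.pi/2-.04)
snap('scene','s9',(100,130,300,280),4)"
```

```text
t=19.35 pos [530.9 -65.3  58.2] unit [ -44.1 -156. ] yaw 1.538 tilt 0.003 q6 1.34 w 0.457 F [-0.  -1.   5.6]
  dp [-214.   -33.6  -91.7] turn 0.007
```

View pics/s9.png

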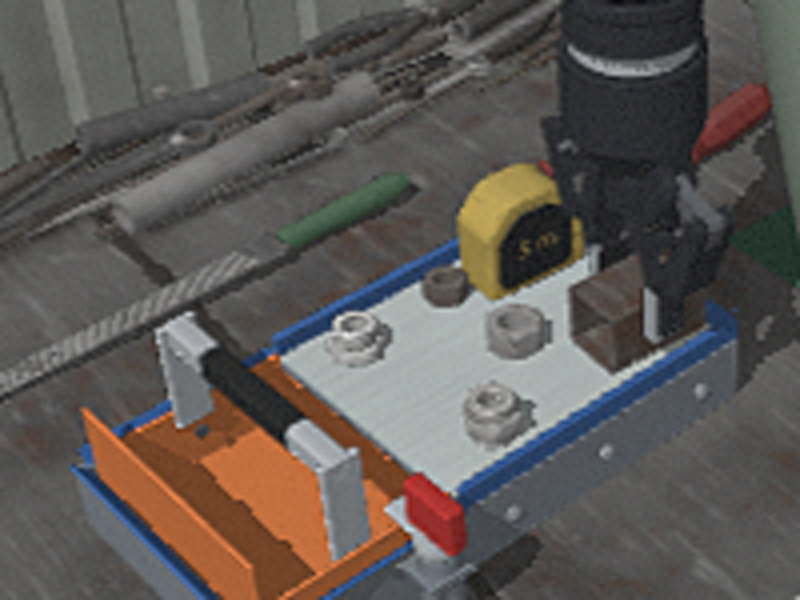

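Emit:
play_rows:
  dp:
    - [0,0,-30]
    - [0,0,-65]
    - [-20,-4,-75]
    - [-60,-10,-75]
    - [-100,-16,-75]
    - [-140,-22,-75]
    - [-180,-28,-75]
    - [-214,-33,-75]
    - [-214,-33,-75]
    - [-214,-33,-75]
    - [-214,-33,-75]
  turn: [0,0,0,0,0,0,0,0,0,0,0]
  hand: [0.8,0.8,0.8,0.8,0.8,0.8,0.8,0.8,0.8,0.8,0.8]
  newtons: 90

```text
time_s: 20.32
tool_pos: [489.1, -277.3, 131.4]
tool_rot: [-2.258, -2.184, -0.001]
contact_force: [-0.1, 1.3, -3.3]
width: 0.45
```

```bash
python3 -c "
from h import *
go(490,-278,18,np.pi/2-.04)
snap('top','t9',(240,150,400,290),4)"
```

```text
t=20.32 pos [ 489.1 -277.3  131.4] unit [ -95.1 -366. ] yaw 1.537 tilt 0.001 q6 0.96 w 0.450 F [-0.1  1.3 -3.3]
  dp [ -0.8   0.9 113.4] turn 0.007
```

View pics/t9.png

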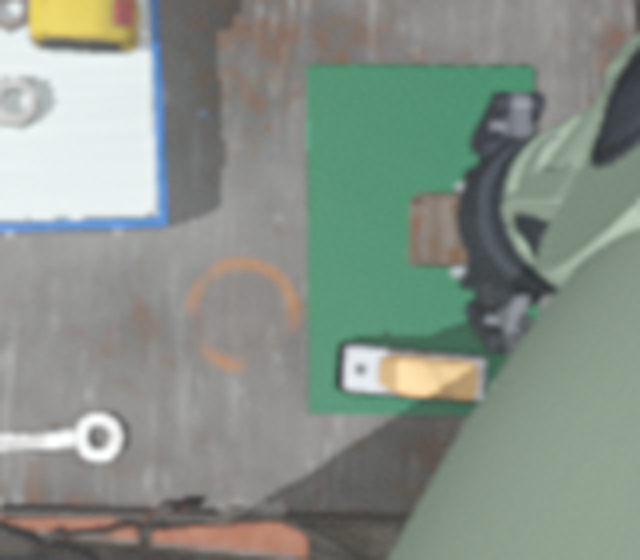

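Emit:
play_rows:
  dp:
    - [0,8,40]
    - [0,8,80]
    - [0,8,105]
    - [0,8,111]
    - [0,8,113]
    - [0,8,113]
  turn: [0,0,0,0,0,0]
  hand: [0.8,0.8,0.8,0.8,0.8,0.8]

```text
time_s: 20.87
tool_pos: [497.8, -276.5, 18.5]
tool_rot: [-2.255, -2.186, 0.0]
contact_force: [0.5, -0.4, -2.2]
width: 0.454
```

Emit:
play_rows:
  dp:
    - [0,0,1]
    - [0,0,1]
    - [0,0,1]
    - [0,0,1]
    - [0,0,-40]
    - [0,0,-80]
    - [0,0,-120]
    - [0,0,-160]
    - [30,20,-165]
    - [70,40,-165]
    - [110,60,-165]
    - [150,80,-165]
  turn: [0,0,0,0,0,0,0,0,0,0,0,0]
  hand: [0.2,0.2,0.2,0.2,0.2,0.2,0.2,0,0,0,0,0]

```text
time_s: 21.87
tool_pos: [579.0, -137.7, 184.6]
tool_rot: [2.258, 2.181, 0.002]
contact_force: [-0.0, 0.1, 0.1]
width: 0.999
```

```bash
python3 -c "
from h import *
go(617,-52,195,np.pi/2)
snap('top','t10',(130,90,390,290),3)"
```

```text
t=21.87 pos [ 579.  -137.7  184.6] unit [   0.9 -230.5] yaw 1.536 tilt 0.002 q6 1.25 w 0.999 F [-0.   0.1  0.1]
  dp [ 87.   35.  -10.4] turn -0.035
```

View pics/t10.png

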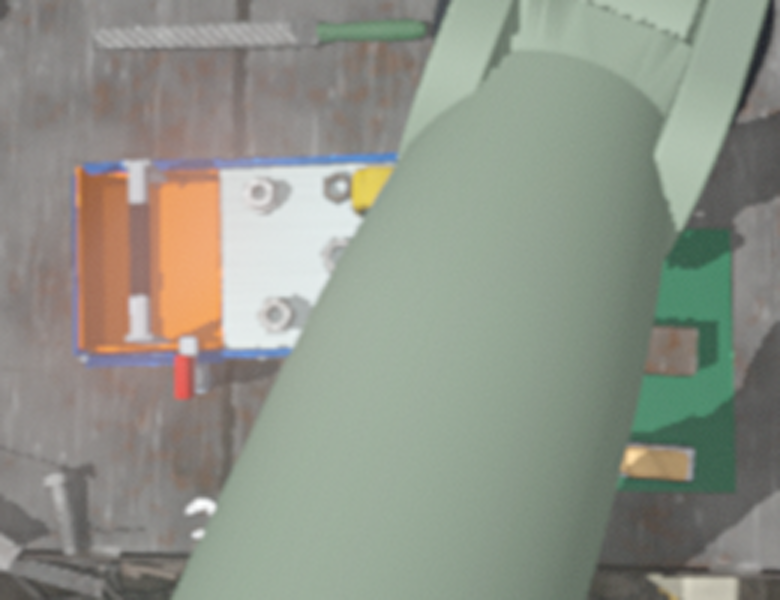

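Tube stands on the mat; the catch is shut. Go above the tape.

Emit:
play_rows:
  dp:
    - [40,16,-8]
    - [80,32,-8]
    - [87,35,-8]
    - [87,35,-8]
    - [87,35,-8]
    - [87,35,-8]
  turn: [-0.035,-0.035,-0.035,-0.035,-0.035,-0.035]
  hand: [0,0,0,0,0,0]

```text
time_s: 22.42
tool_pos: [615.4, -54.0, 191.3]
tool_rot: [-2.22, -2.223, 0.001]
contact_force: [-0.8, 0.5, -0.9]
width: 1.0
```

```bash
python3 -c "
from h import *
go(617,-52,70,np.pi/2)
snap('wrist','w10')
print(proj('w10',[617,-52,109],True))
d=load('w10')['im']; cv2.imwrite('pics/w10c.png',cv2.resize(d[80:270,150:380],None,fx=3,fy=3,interpolation=cv2.INTER_CUBIC))"
```

```text
t=22.42 pos [615.4 -54.  191.3] unit [  40.9 -148.5] yaw 1.572 tilt 0.001 q6 1.36 w 1.000 F [-0.8  0.5 -0.9]
  dp [  2.1   1.7 121.3] turn 0.001
(np.float64(258.9955390809003), np.float64(203.46112119641919))
```

View pics/w10c.png

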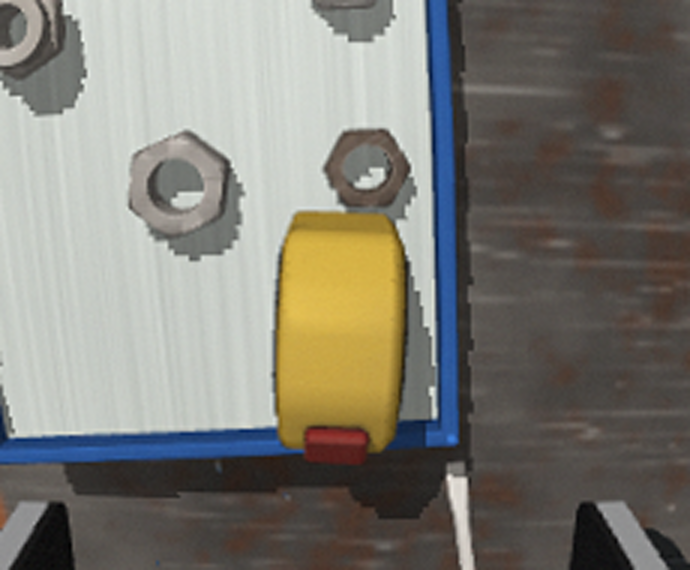

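Emit:
play_rows:
  dp:
    - [6,4,40]
    - [6,4,80]
    - [6,4,115]
    - [6,4,128]
    - [6,4,128]
    - [6,4,128]
    - [6,4,128]
    - [6,4,128]
    - [6,4,128]
    - [6,4,128]
  turn: [0,0,0,0,0,0,0,0,0,0]
  hand: [0.2,0.2,0.2,0.2,0.2,0.8,0.8,0.8,0.8,0.8]
  newtons: 60

```text
time_s: 23.3
tool_pos: [621.5, -47.8, 65.7]
tool_rot: [2.217, 2.22, 0.002]
contact_force: [-1.2, -2.2, 6.3]
width: 0.387
```

```bash
python3 -c "
from h import *
go(562,-282,150,np.pi/2)
snap('scene','s10',(100,130,300,280),4)"
```

```text
t=23.30 pos [621.5 -47.8  65.7] unit [  47.3 -142.5] yaw 1.572 tilt 0.004 q6 1.37 w 0.387 F [-1.2 -2.2  6.3]
  dp [-234.2  -59.6  -84.1] turn 0.002
```

View pics/s10.png

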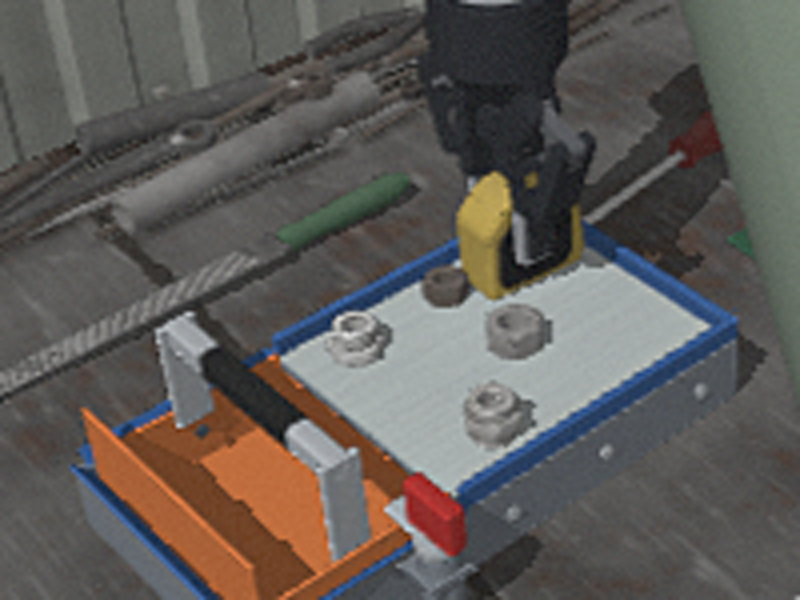

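Emit:
play_rows:
  dp:
    - [0,0,-30]
    - [0,0,-65]
    - [-20,-5,-75]
    - [-60,-15,-75]
    - [-100,-26,-75]
    - [-140,-37,-75]
    - [-180,-48,-75]
    - [-215,-58,-75]
    - [-227,-60,-75]
    - [-227,-60,-75]
    - [-227,-60,-75]
  turn: [0,0,0,0,0,0,0,0,0,0,0]
  hand: [0.8,0.8,0.8,0.8,0.8,0.8,0.8,0.8,0.8,0.8,0.8]
  newtons: 90

```text
time_s: 24.27
tool_pos: [560.1, -274.2, 138.4]
tool_rot: [-2.22, -2.222, -0.001]
contact_force: [-0.5, 0.7, -3.3]
width: 0.387
```

```bash
python3 -c "
from h import *
go(562,-275,25,np.pi/2)
snap('wrist','w11')"
```

```text
t=24.27 pos [ 560.1 -274.2  138.4] unit [ -24. -366.] yaw 1.571 tilt 0.001 q6 1.00 w 0.387 F [-0.5  0.7 -3.3]
  dp [ -0.9   1.9 113.3] turn 0.001
```

View pics/w11.png

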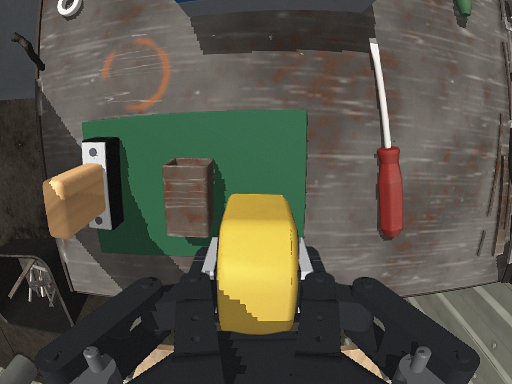

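Emit:
play_rows:
  dp:
    - [-1,9,30]
    - [-1,9,70]
    - [-1,9,100]
    - [-1,9,110]
    - [-1,9,113]
    - [-1,9,113]
  turn: [0,0,0,0,0,0]
  hand: [0.8,0.8,0.8,0.8,0.8,0.8]

```text
time_s: 24.82
tool_pos: [569.1, -272.6, 25.6]
tool_rot: [-2.215, -2.225, 0.0]
contact_force: [0.0, -0.6, -1.3]
width: 0.385
```

Emit:
play_rows:
  dp:
    - [0,0,1]
    - [0,0,1]
    - [0,0,1]
    - [0,0,1]
    - [0,0,-40]
    - [0,0,-80]
    - [0,0,-120]
    - [0,0,-160]
    - [0,-40,-165]
    - [0,-80,-165]
    - [0,-120,-165]
    - [0,-160,-165]
  turn: [0,0,0,0,0,0,0,0,0,0,0,0]
  hand: [0.45,0.45,0.45,0.45,0.45,0.45,0.4,0.4,0.3,0.3,0.3,0.3]

```text
time_s: 25.82
tool_pos: [408.1, -275.3, 191.1]
tool_rot: [2.217, 2.223, -0.0]
contact_force: [-1.3, -0.5, -0.3]
width: 0.7
```

```bash
python3 -c "
from h import *
go(405,-262,190,np.pi/2)
snap('wrist','w12')
for p in [(416,-233,104),(393,-232,104),(415,-294,104),(391,-292,104),(404.,-263,104)]: print(np.round(proj('w12',p,True),1))"
```

```text
t=25.82 pos [ 408.1 -275.3  191.1] unit [-176.  -360.4] yaw 1.574 tilt 0.002 q6 0.82 w 0.700 F [-1.3 -0.5 -0.3]
  dp [13.3 -3.   1. ] turn 0.003
[267.  152.3]
[237.4 151. ]
[265.  225.1]
[236.2 222.8]
[251.7 189.3]
```

View pics/w12.png

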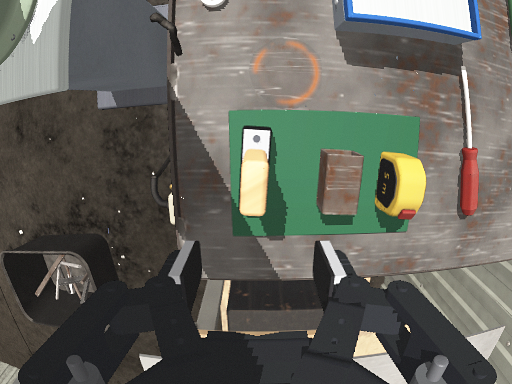

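```bash
python3 -c "
from h import *
d=load('w12')['im']; cv2.imwrite('pics/w12c.png',cv2.resize(d[115:235,215:300],None,fx=5,fy=5,interpolation=cv2.INTER_CUBIC))
for x,y,z in [(416,-243,104),(394,-243,104),(416,-291,104),(394,-291,104),(420,-222,32),(390,-222,32)]: print(np.round((np.array(proj('w12',(x,y,z),True))-[215,115])*5,1))"
```

```text
[259.5 249.2]
[119.3 249.1]
[256.1 533.7]
[123.9 533.5]
[267.5  78.9]
[118.8  78.9]
```

View pics/w12c.png

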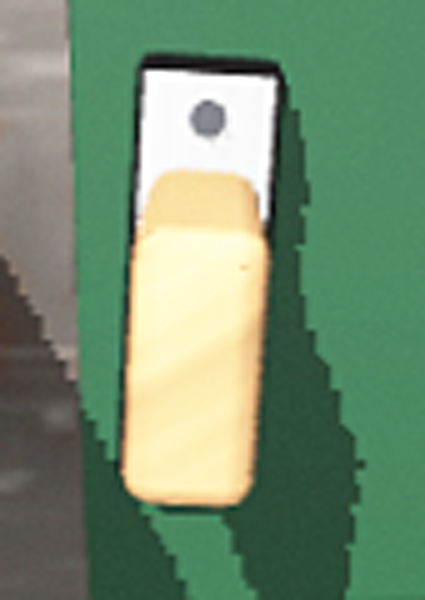

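Emit:
play_rows:
  dp:
    - [12.5,-2,30]
    - [12.5,-2,70]
    - [12.5,-2,105]
    - [12.5,-2,132]
    - [12.5,-2,134]
    - [12.5,-2,134]
    - [12.5,-2,134]
    - [12.5,-2,134]
    - [12.5,-2,134]
    - [12.5,-2,134]
    - [12.5,-2,134]
  turn: [0.048,0.048,0.048,0.048,0.048,0.048,0.048,0.048,0.048,0.048,0.048]
  hand: [0.3,0.3,0.3,0.3,0.3,0.3,1,1,1,1,1]
  newtons: 80

```text
time_s: 26.78
tool_pos: [408.1, -263.4, 57.6]
tool_rot: [2.27, 2.168, 0.001]
contact_force: [-0.8, 1.0, 7.0]
width: 0.248
```

```bash
python3 -c "
from h import *
go(*W(35,-160),150,np.pi+.044)
snap('wrist','w13');snap('scene','s13')"
```

```text
t=26.78 pos [ 408.1 -263.4   57.6] unit [-175.4 -348.6] yaw 1.525 tilt 0.002 q6 0.89 w 0.248 F [-0.8  1.   7. ]
  dp [206.6 192.8 -92.3] turn -1.661
```

View pics/w13.png

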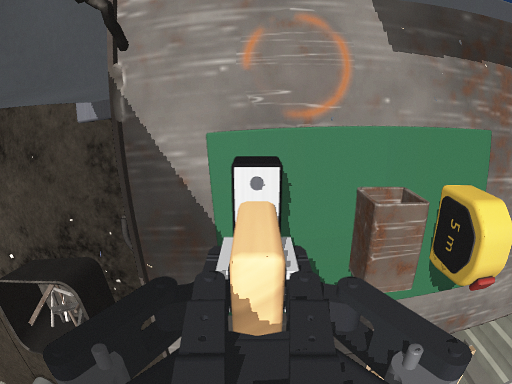

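```bash
python3 -c "
from h import *
print(W(-28,-166)); go(*W(-28,-166),155,np.pi+.044)"
```

```text
[547.3287431  -74.57094044]
t=26.88 pos [ 408.2 -263.5   57.6] unit [-175.4 -348.6] yaw 1.525 tilt 0.002 q6 0.89 w 0.250 F [-0.9  1.5  7.9]
  dp [194.9 130.6 -97.4] turn -1.661
```

View pics/s13.png

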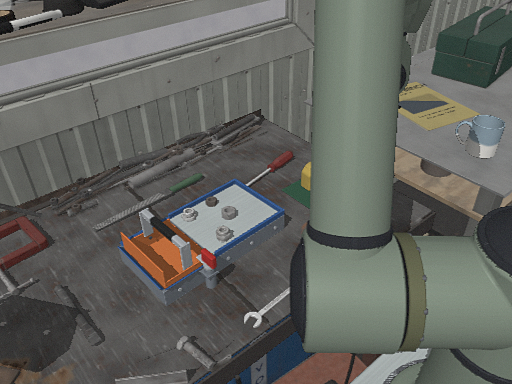

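Emit:
play_rows:
  dp:
    - [0,0,-30]
    - [0,0,-65]
    - [0,0,-100]
    - [30,20,-100]
    - [60,40,-100]
    - [90,60,-100]
    - [120,80,-100]
    - [150,100,-100]
    - [180,120,-100]
    - [195,131,-100]
    - [195,131,-100]
    - [195,131,-100]
  turn: [0,0,0,-0.11,-0.22,-0.33,-0.44,-0.55,-0.66,-0.77,-0.88,-0.99]
  hand: [1,1,1,1,1,1,1,1,1,1,1,1]

```text
time_s: 27.88
tool_pos: [547.6, -72.5, 156.1]
tool_rot: [-0.956, -2.992, 0.0]
contact_force: [-1.3, 0.0, -2.4]
width: 0.247
```

Emit:
play_rows:
  dp:
    - [0,0,0]
    - [0,0,0]
    - [0,0,0]
    - [0,0,0]
    - [0,0,0]
    - [0,0,0]
    - [0,0,0]
    - [0,0,0]
    - [0,0,0]
  turn: [-0.1,-0.2,-0.3,-0.4,-0.5,-0.6,-0.67,-0.67,-0.67]
  hand: [1,1,1,1,1,1,1,1,1]

```text
time_s: 28.63
tool_pos: [546.9, -74.0, 156.2]
tool_rot: [0.065, -3.14, -0.0]
contact_force: [-0.2, 0.2, -3.0]
width: 0.247
```

```bash
python3 -c "
from h import *
go(*W(-28,-166),101,np.pi+.044)
snap('wrist','w14');snap('scene','s14',(130,130,330,280),4)"
```

```text
t=28.63 pos [546.9 -74.  156.2] unit [ -28.4 -165.4] yaw -3.100 tilt 0.001 q6 -0.31 w 0.247 F [-0.2  0.2 -3. ]
  dp [-0.5 -0.6 55.2] turn -0.003
```

View pics/w14.png

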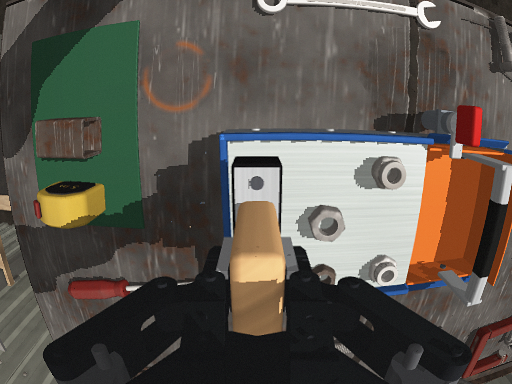

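View pics/s14.png

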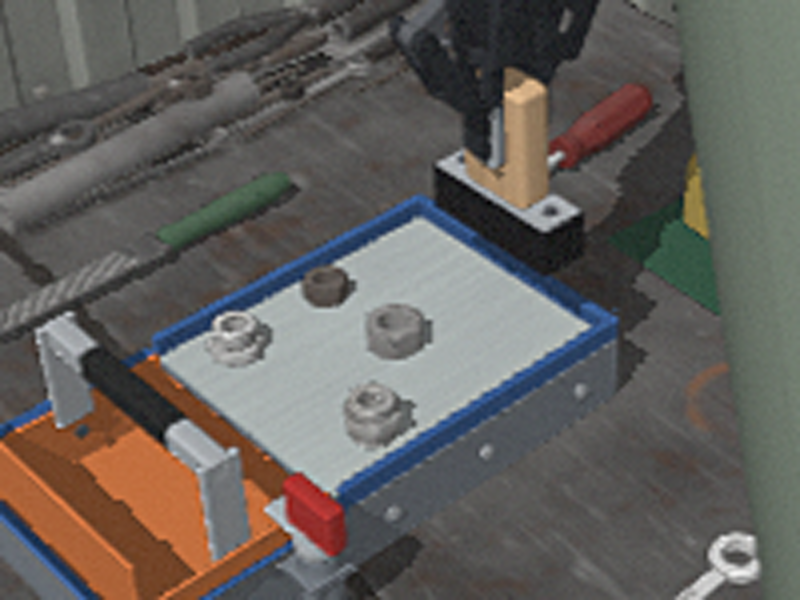

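Emit:
play_rows:
  dp:
    - [0,0,25]
    - [0,0,45]
    - [0,0,54]
    - [0,0,55]
    - [0,0,55]
  turn: [0,0,0,0,0]
  hand: [1,1,1,1,1]

```text
time_s: 29.15
tool_pos: [546.9, -74.0, 101.2]
tool_rot: [0.067, -3.14, -0.001]
contact_force: [0.9, -0.1, -2.5]
width: 0.245
```

```bash
python3 -c "
from h import *
go(*W(-28,-5),101,np.pi+.044)
snap('wrist','w15');snap('scene','s15',(130,130,330,280),4)"
```

```text
t=29.15 pos [546.9 -74.  101.2] unit [ -28.4 -165.4] yaw -3.099 tilt 0.001 q6 -0.31 w 0.245 F [ 0.9 -0.1 -2.5]
  dp [ -0.2 160.4   0.3] turn -0.001
```

View pics/s15.png

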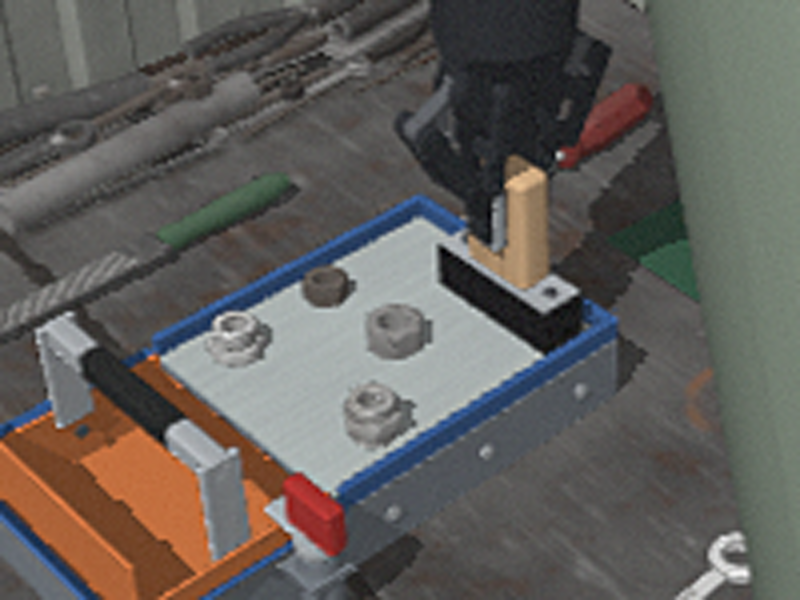

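View pics/w15.png

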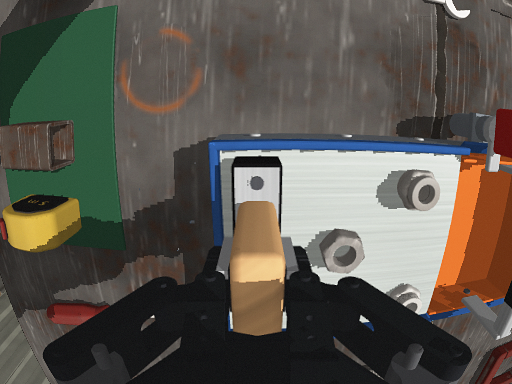

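Emit:
play_rows:
  dp:
    - [0,8,0.5]
    - [0,16,0.5]
    - [0,24,0.5]
    - [0,32,0.5]
    - [0,40,0.5]
    - [0,48,0.5]
    - [0,56,0.5]
    - [0,64,0.5]
    - [0,72,0.5]
    - [0,80,0.5]
    - [0,88,0.5]
    - [0,96,0.5]
  turn: [0,0,0,0,0,0,0,0,0,0,0,0]
  hand: [1,1,1,1,1,1,1,1,1,1,1,1]

```text
time_s: 30.25
tool_pos: [543.0, 22.5, 100.9]
tool_rot: [-0.068, 3.141, -0.001]
contact_force: [-0.3, -2.2, -2.1]
width: 0.248
```

```bash
python3 -c "
from h import *
go(*W(-28,-3),101,np.pi+.044)
snap('wrist','w16');snap('scene','s16',(130,130,330,280),4)"
```

```text
t=30.25 pos [543.   22.5 100.9] unit [-28.  -68.9] yaw -3.098 tilt 0.000 q6 -0.14 w 0.248 F [-0.3 -2.2 -2.1]
  dp [ 0.  65.9 -0.2] turn -0.001
```

View pics/s16.png

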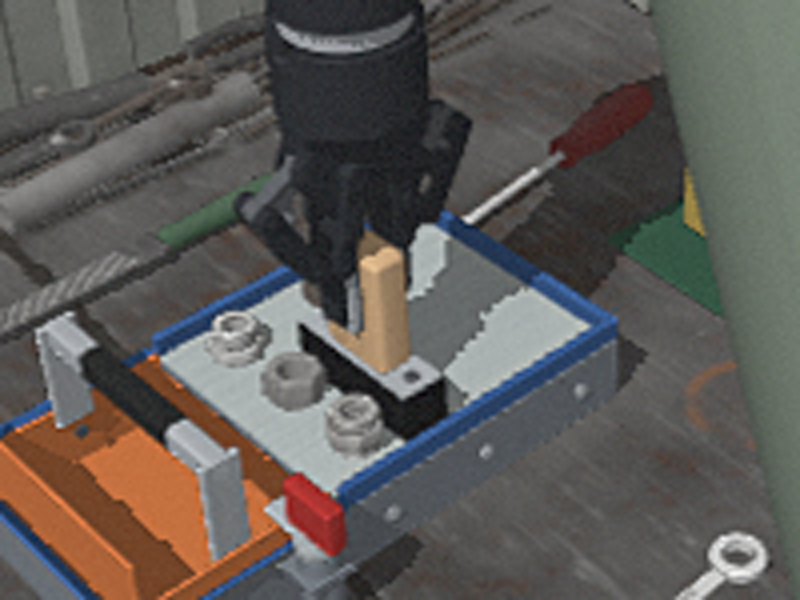

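View pics/w16.png

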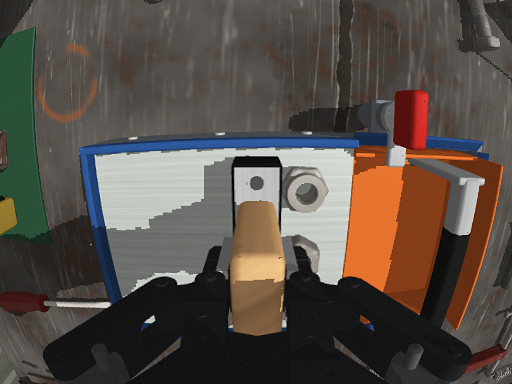

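Emit:
play_rows:
  dp:
    - [0,6,0]
    - [0,12,0]
    - [0,18,0]
    - [0,24,0]
    - [0,30,0]
    - [0,36,0]
    - [0,42,0]
    - [0,48,0]
    - [0,54,0]
    - [0,60,0]
    - [0,65,0]
    - [0,65,0]
  turn: [0,0,0,0,0,0,0,0,0,0,0,0]
  hand: [1,1,1,1,1,1,1,1,1,1,1,1]

```text
time_s: 31.35
tool_pos: [540.0, 87.9, 100.8]
tool_rot: [0.07, -3.141, -0.001]
contact_force: [-0.3, 1.0, -2.8]
width: 0.243
```

```bash
python3 -c "
from h import *
go(*W(28,-166),155,np.pi+.044)
snap('wrist','w17');snap('scene','s17',(130,130,330,280),4)"
```

```text
t=31.35 pos [540.   87.9 100.8] unit [-28.1  -3.3] yaw -3.097 tilt 0.001 q6 -0.02 w 0.243 F [-0.3  1.  -2.8]
  dp [ -56.1 -162.7  -54.3] turn 0.000
```

View pics/s17.png

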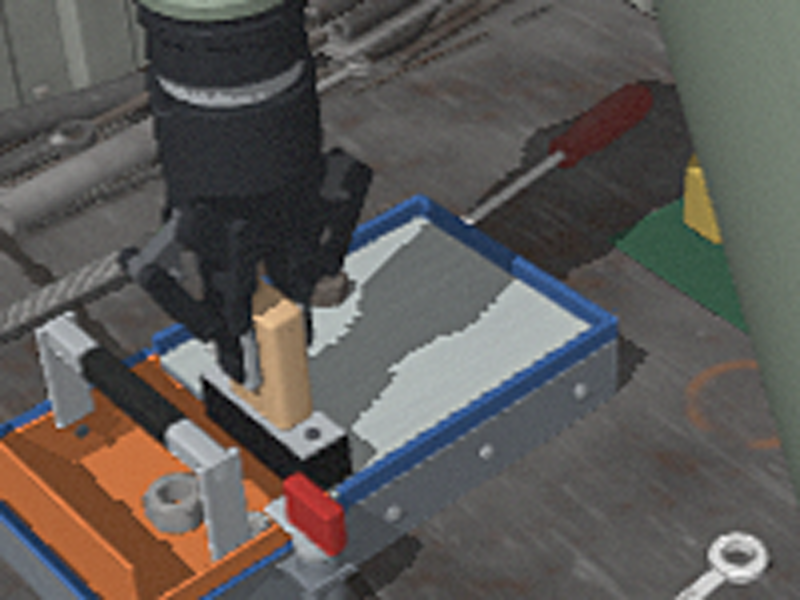

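View pics/w17.png

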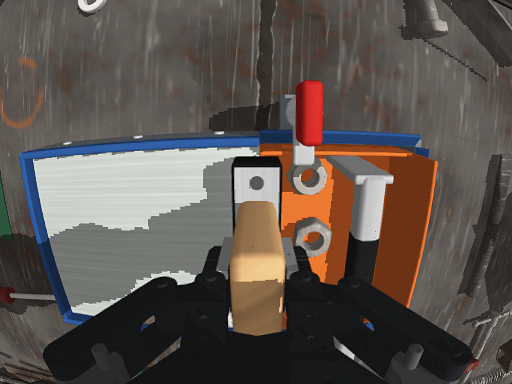

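Emit:
play_rows:
  dp:
    - [0,0,-30]
    - [0,0,-56]
    - [-15,-36,-56]
    - [-30,-72,-56]
    - [-45,-108,-56]
    - [-57,-140,-56]
    - [-58,-163,-56]
    - [-58,-163,-56]
    - [-58,-163,-20]
    - [-58,-163,-1]
    - [-58,-163,-1]
    - [-58,-163,-1]
  turn: [0,0,0,0,0,0,0,0,0,0,0,0]
  hand: [1,1,1,1,1,1,1,1,1,1,1,1]

```text
time_s: 32.45
tool_pos: [604.3, -73.3, 101.2]
tool_rot: [0.067, -3.139, -0.001]
contact_force: [0.7, 0.2, -1.8]
width: 0.253
```

```bash
python3 -c "
from h import *
go(*W(29,-3),101,np.pi+.044)
snap('wrist','w18');snap('scene','s18',(130,130,330,280),4)"
```

```text
t=32.45 pos [604.3 -73.3 101.2] unit [  28.9 -167.2] yaw -3.099 tilt 0.002 q6 -0.29 w 0.253 F [ 0.7  0.2 -1.8]
  dp [1.000e-01 1.642e+02 4.000e-01] turn -0.001
```

View pics/s18.png

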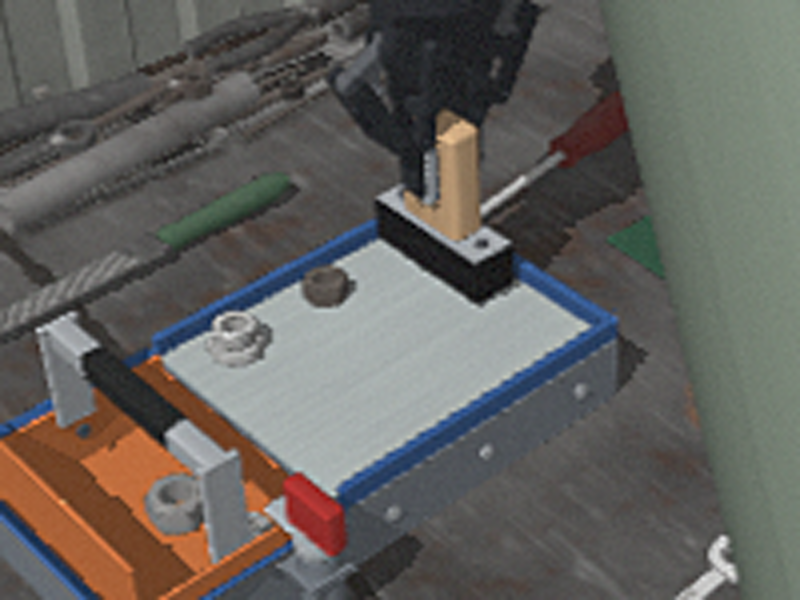

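View pics/w18.png

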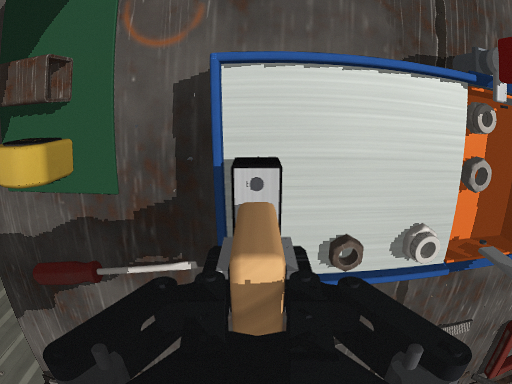

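Emit:
play_rows:
  dp:
    - [0,8,0]
    - [0,16,0]
    - [0,24,0.5]
    - [0,32,0.5]
    - [0,40,0.5]
    - [0,48,0.5]
    - [0,56,0.5]
    - [0,64,0.5]
    - [0,72,0.5]
    - [0,80,0.5]
    - [0,88,0.5]
    - [0,96,0.5]
  turn: [0,0,0,0,0,0,0,0,0,0,0,0]
  hand: [1,1,1,1,1,1,1,1,1,1,1,1]

```text
time_s: 33.55
tool_pos: [601.0, 23.0, 101.4]
tool_rot: [-0.068, 3.141, -0.0]
contact_force: [1.1, -0.2, -2.1]
width: 0.246
```

```bash
python3 -c "
from h import *
go(*W(29,-3),101,np.pi+.044)
snap('scene','s19',(130,130,330,280),4)"
```

```text
t=33.55 pos [601.   23.  101.4] unit [ 30.  -70.9] yaw -3.099 tilt 0.000 q6 -0.13 w 0.246 F [ 1.1 -0.2 -2.1]
  dp [ 1.  67.9  0.4] turn -0.001
```

View pics/s19.png

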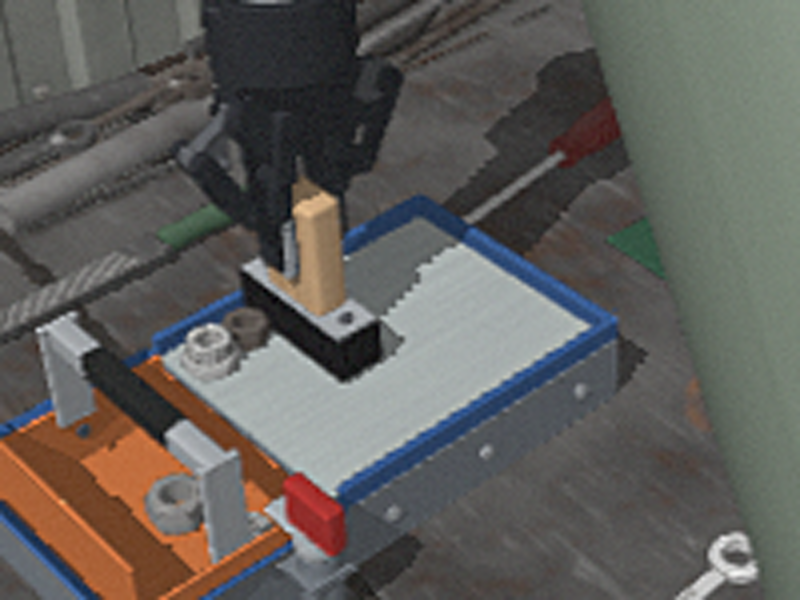

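Emit:
play_rows:
  dp:
    - [1,6,0]
    - [1,12,0]
    - [1,18,0]
    - [1,24,0]
    - [1,30,0]
    - [1,36,0]
    - [1,42,0]
    - [1,48,0]
    - [1,54,0]
    - [1,60,0]
    - [1,67,0]
    - [1,67,0]
  turn: [0,0,0,0,0,0,0,0,0,0,0,0]
  hand: [1,1,1,1,1,1,1,1,1,1,1,1]

```text
time_s: 34.6
tool_pos: [597.3, 90.9, 101.6]
tool_rot: [-0.07, 3.14, 0.002]
contact_force: [0.1, 1.2, -0.0]
width: 0.245
```

```bash
python3 -c "
from h import *
go(408,-263.4,160,np.pi/2-.045)
snap('wrist','w20');snap('scene','s20',(130,130,330,280),4)"
```

```text
t=34.60 pos [597.3  90.9 101.6] unit [29.2 -2.9] yaw -3.097 tilt 0.001 q6 -0.02 w 0.245 F [ 0.1  1.2 -0. ]
  dp [ 204.9 -345.4  -58.9] turn 1.660
```

View pics/s20.png

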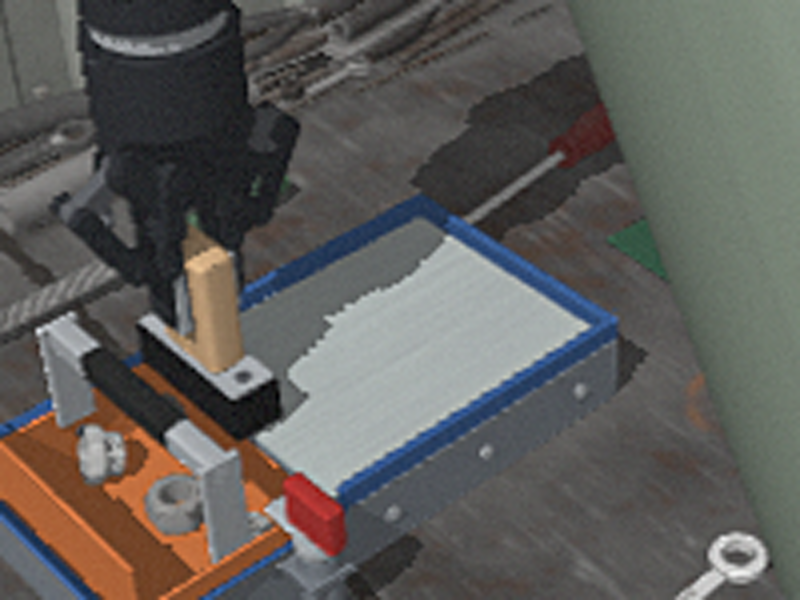

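View pics/w20.png

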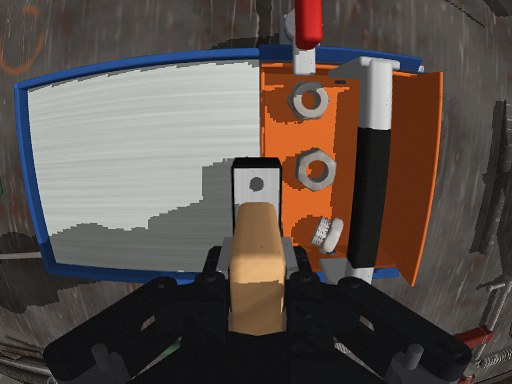

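Emit:
play_rows:
  dp:
    - [0,0,-30]
    - [0,0,-58]
    - [20,-35,-58]
    - [40,-70,-58]
    - [60,-105,-58]
    - [80,-140,-58]
    - [80,-140,-58]
  turn: [0,0,0,0,0,0,0]
  hand: [1,1,1,1,1,1,1]

```text
time_s: 35.28
tool_pos: [519.7, -59.6, 159.1]
tool_rot: [0.056, -3.138, 0.005]
contact_force: [-0.0, 1.1, -1.9]
width: 0.248
```

```bash
python3 -c "
from h import *
go(408,-263.4,160,np.pi/2-.045)
snap('wrist','w21');snap('scene','s21',(100,160,300,310),4);snap('top','t21',(130,90,390,290),3)"
```

```text
t=35.28 pos [519.7 -59.6 159.1] unit [ -55.  -149.9] yaw -3.106 tilt 0.005 q6 -0.29 w 0.248 F [-0.   1.1 -1.9]
  dp [ 118.9 -199.7    0.2] turn 1.651
```

View pics/s21.png

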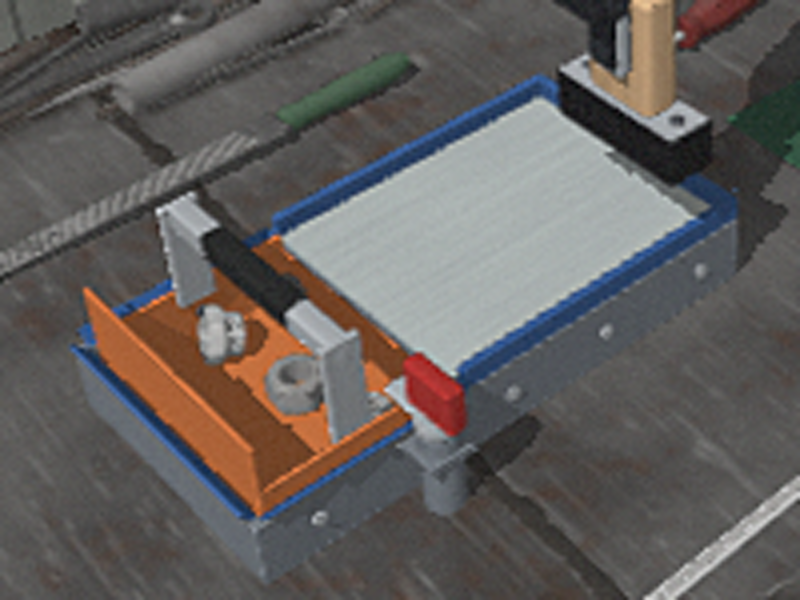

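View pics/w21.png

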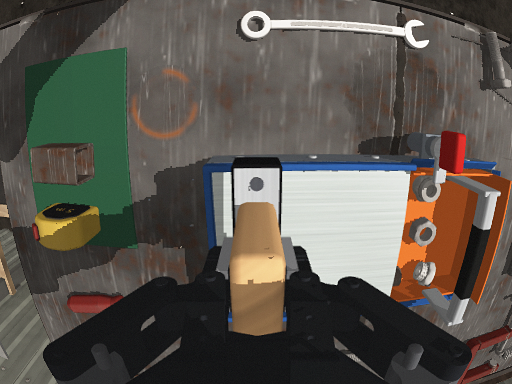

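View pics/t21.png

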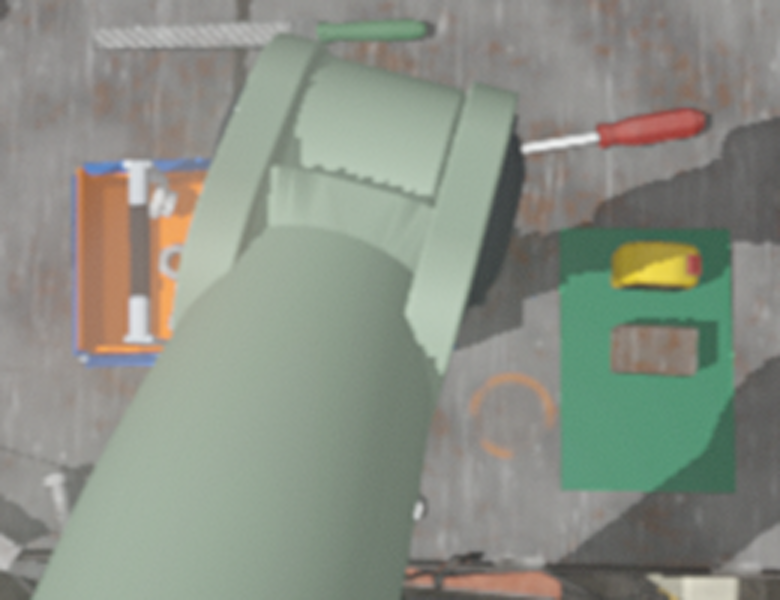

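Emit:
play_rows:
  dp:
    - [18,-30,0]
    - [36,-60,0]
    - [54,-90,0]
    - [72,-120,0]
    - [90,-150,0]
    - [108,-180,0]
    - [119,-200,0]
    - [119,-200,0]
    - [119,-200,0]
    - [119,-200,0]
    - [119,-200,0]
    - [119,-200,0]
  turn: [0.11,0.22,0.33,0.44,0.55,0.66,0.77,0.88,0.99,1.1,1.21,1.32]
  hand: [1,1,1,1,1,1,1,1,1,1,1,1]

```text
time_s: 36.43
tool_pos: [414.1, -258.3, 159.3]
tool_rot: [1.876, 2.52, 0.001]
contact_force: [-0.5, 0.4, -1.4]
width: 0.245
```

Emit:
play_rows:
  dp:
    - [0,0,0]
    - [0,0,0]
    - [0,0,0]
    - [0,0,0]
    - [0,0,30]
    - [0,0,60]
    - [0,0,85]
    - [0,0,92]
    - [0,0,92]
    - [0,0,92]
  turn: [0.11,0.22,0.33,0.33,0.33,0.33,0.33,0.33,0.33,0.33]
  hand: [1,1,1,1,1,1,1,1,1,1]

```text
time_s: 37.27
tool_pos: [413.6, -258.9, 67.8]
tool_rot: [-2.259, -2.183, -0.0]
contact_force: [0.8, -0.8, -1.8]
width: 0.249
```

```bash
python3 -c "
from h import *
go(408,-263.4,58,np.pi/2-.045)
snap('wrist','w22');snap('top','t22',(130,90,390,290),3)"
```

```text
t=37.27 pos [ 413.6 -258.9   67.8] unit [-169.7 -344.3] yaw 1.537 tilt 0.000 q6 0.89 w 0.249 F [ 0.8 -0.8 -1.8]
  dp [-4.7 -5.5  9.8] turn 0.011
```

View pics/w22.png

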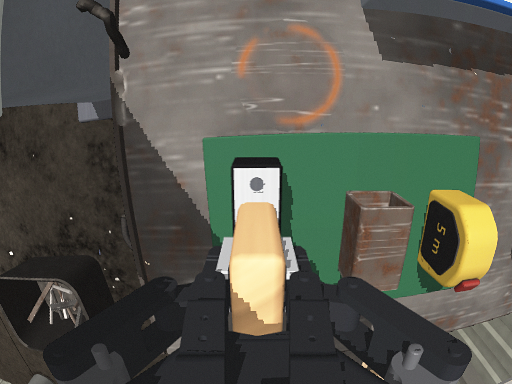

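View pics/t22.png

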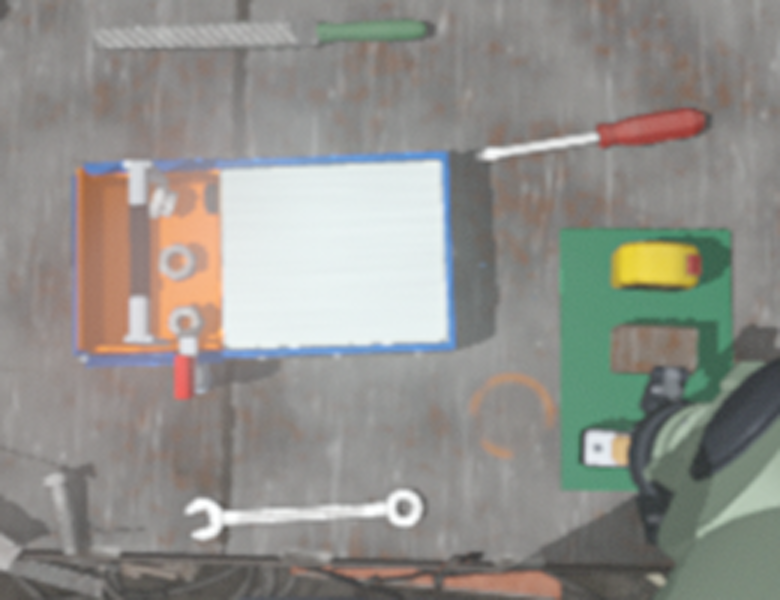

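Emit:
play_rows:
  dp:
    - [-3,-4,4]
    - [-3,-4,8]
    - [-3,-4,10]
    - [-3,-4,11]
    - [-3,-4,11]
  turn: [0,0,0,0,0]
  hand: [1,1,1,1,1]

```text
time_s: 37.78
tool_pos: [408.8, -262.2, 56.9]
tool_rot: [2.261, 2.181, -0.001]
contact_force: [-1.7, -0.3, 3.3]
width: 0.25
```

Emit:
play_rows:
  dp:
    - [0,0,0]
    - [0,0,0]
    - [0,0,0]
    - [0,0,0]
    - [0,0,-20]
    - [0,0,-50]
    - [0,0,-85]
    - [0,0,-120]
    - [-30,0,-150]
    - [-60,0,-150]
    - [-90,0,-150]
    - [-90,0,-150]
  turn: [0,0,0,0,0,0,0,0,0,0,0,0]
  hand: [0.5,0.5,0.5,0.5,0.5,0.5,0.5,0.5,0.5,0.5,0.5,0.5]

```text
time_s: 38.78
tool_pos: [406.3, -357.3, 207.4]
tool_rot: [2.261, 2.173, -0.003]
contact_force: [-0.2, -0.4, -0.5]
width: 0.502
```

```bash
python3 -c "
from h import *
go(408,-263.4,58,np.pi/2-.045)
snap('wrist','w23');snap('top','t23',(130,90,390,290),3);snap('scene','s23',(100,160,300,310),4)
d=load('t23')['im']; cv2.imwrite('pics/t23c.png',cv2.resize(d[135:215,150:210],None,fx=7,fy=7,interpolation=cv2.INTER_CUBIC))"
```

```text
t=38.78 pos [ 406.3 -357.3  207.4] unit [-181.4 -442.2] yaw 1.531 tilt 0.006 q6 0.75 w 0.502 F [-0.2 -0.4 -0.5]
  dp [ 94.6  -2.4 148.9] turn 0.005
```

View pics/t23.png

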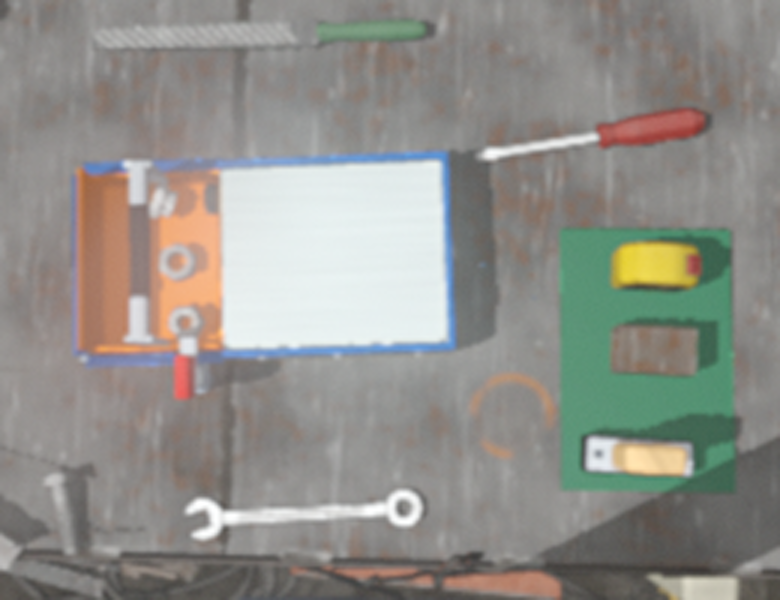

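View pics/t23c.png

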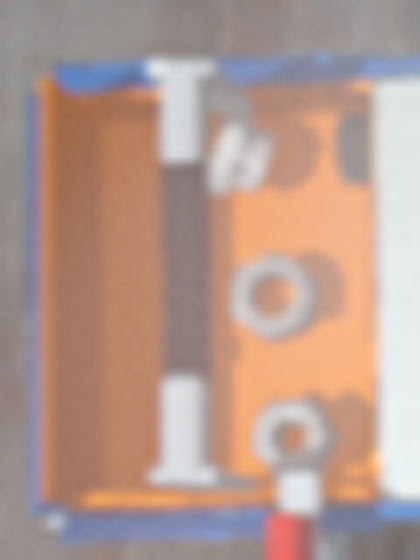

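View pics/s23.png

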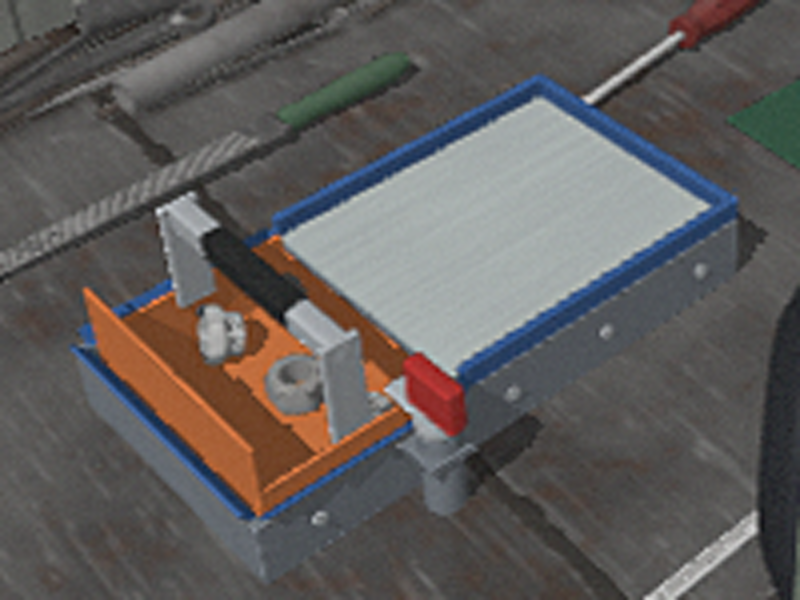

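View pics/w23.png

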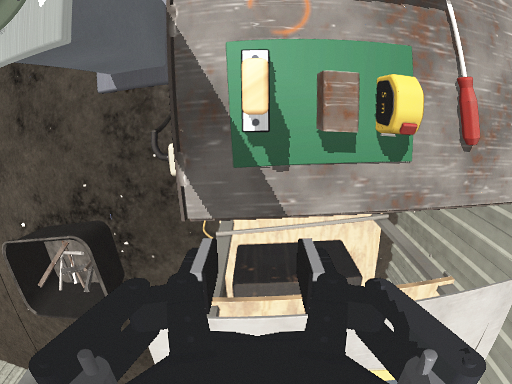

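```bash
python3 -c "
from h import *
go(480,40,240,np.pi/2-.045)"
```

```text
t=38.93 pos [ 405.2 -351.2  205.8] unit [-182.2 -436.2] yaw 1.534 tilt 0.002 q6 0.76 w 0.500 F [-0.3  1.1  0.2]
  dp [393.8  60.4 -33.7] turn 0.008
```

Emit:
play_rows:
  dp:
    - [35,14,-30]
    - [75,28,-30]
    - [115,45,-30]
    - [155,60,-30]
    - [195,76,-30]
    - [235,92,-30]
    - [275,108,-30]
    - [315,124,-30]
    - [355,140,-30]
    - [390,155,-30]
    - [425,170,-30]
    - [455,180,-30]
  turn: [0,0,0,0,0,0,0,0,0,0,0,0]
  hand: [0.5,0.5,0.5,0.5,0.5,0.5,0.5,0.5,0.5,0.5,0.5,0.5]

```text
time_s: 39.93
tool_pos: [601.3, 99.8, 236.0]
tool_rot: [-2.258, -2.183, 0.001]
contact_force: [1.3, -0.6, 0.3]
width: 0.501
```

```bash
python3 -c "
from h import *
go(590,110,240,np.pi/2-.045)
snap('wrist','w24')
d=load('w24'); print(d['o'])"
```

```text
t=39.93 pos [601.3  99.8 236. ] unit [33.6  5.8] yaw 1.537 tilt 0.001 q6 1.65 w 0.501 F [ 1.3 -0.6  0.3]
  dp [  9.8 -11.7  -4. ] turn 0.011
[603.87839608 177.10934651 378.23216489]
```

View pics/w24.png

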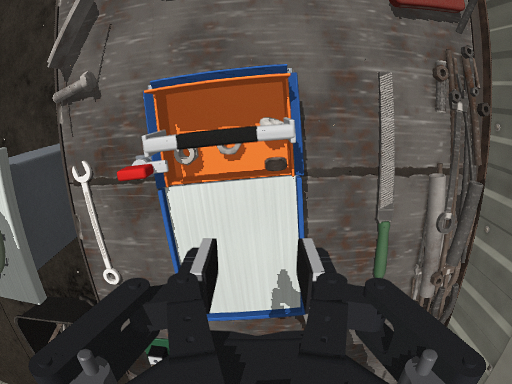

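```bash
python3 -c "
from h import *
d=load('w24')['im']; cv2.imwrite('pics/w24c.png',cv2.resize(d[60:200,130:310],None,fx=4,fy=4,interpolation=cv2.INTER_CUBIC))
for z in (9,25): print(z,U(px('w24',275.,163.,z,True)))
for y in (5,2): print(proj('w24',[*W(60,y),39],True),proj('w24',[*W(60,y),9],True))"
```

```text
9 [56.8993575 11.3777602]
25 [56.14821705 14.47918264]
(np.float64(279.5066092226404), np.float64(172.91970208517432)) (np.float64(277.76004023772924), np.float64(167.74279054883465))
(np.float64(279.6598347793846), np.float64(175.40625646762874)) (np.float64(277.90690497044295), np.float64(170.04592633210748))
```

View pics/w24c.png

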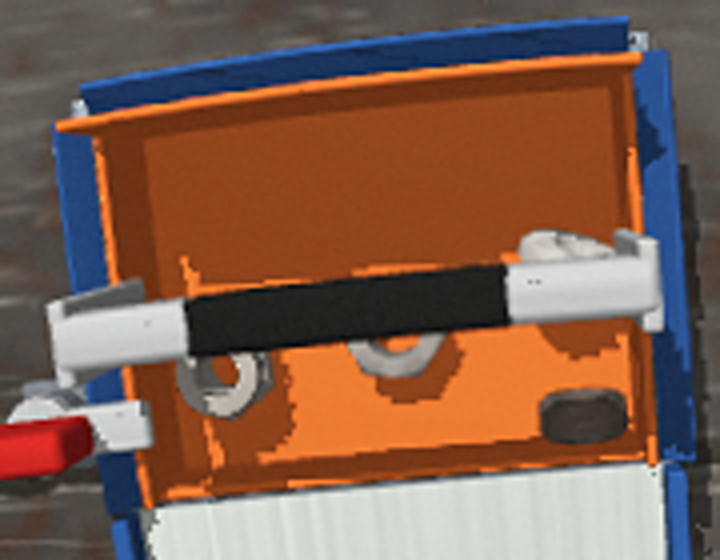

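```bash
python3 -c "
from h import *
print(finish_job())"
```

```text
the job is handed in; nothing more can be done
None
```

I handed the job in at about 40 s, well inside the 200 s limit. Every step was done, but `finish_job` gives no verdict, so the result rests on my own camera checks.

- **Catch and tray:** I swung the catch open by about 1.26 rad and lifted the tray about 140 mm by its bar. I turned it half round and lowered it into the pocket until the force rose to 12 N, then shut the catch again to about 0 rad.
- **Tape and tube:** Both were on the deck; I moved them to the green mat before sweeping.
- **Sweeping:** There were four loose pieces on the deck. Two passes with the pusher took all of them into the tray without lifting any. The pusher is back upright on the mat.

**Last pictures:**
- The deck is empty and all four pieces are in the tray. The small dark nut is standing on its edge near the low wall, but inside the tray. One coupling lies on its side.
- The low wall is at the deck, the tray sits evenly in the pocket, and the catch nose is over its side wall.
- The tape, tube and pusher are all on the mat, and the arm was clear of everything.

**Disagreement:** The top and wrist cameras differed by about 2 to 5 mm on where the sorting unit is. I used a shifted pose in between, and the grips, the seating and both sweeps went without trouble. I saw no failed grip or knocked object.

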